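Run loose nuts through the demagnetiser chute and catch them in a hand-held pan

TASK

Clear the grease jar from in front of the demagnetiser chute by standing it on the yellow disc, and drop every loose nut into the chute's yellow feed mouth, so that all of them wait together behind the red flap. Then take the blue pan by its black handle, hold it under the chute's lip and push its front wall against the red paddle so that the flap tips and all the nuts slide into the pan, keeping it there, paddle pressed, until the last one is in it. Finally set the pan with all the nuts down upright on the green mat, handle included, and leave the ring, cover and oil bottle where they are.

Things in the scene. Friction and masses are not known exactly. Their poses are not given: they have to be found in the camera images.
- chute: fixed demagnetiser: open-topped steel channel, 42 mm wide inside, walls 32 high, sloping down at 30 degrees towards the robot. Origin on the bench below the lip; x points uphill away from the robot (horizontal), z up. Channel floor at height 0.14 + 0.577 x, x from 0 to 0.18. A blue coil arch spans it at x 0.01 to 0.08 (top at 0.24 m). Green column at x 0.125 to 0.175; open below the lip
- chute_feed (a point): centre of the feed mouth, on the channel floor, 0.143 m uphill of the lip and 0.2225 m above the bench. Two yellow flared side plates, 80 mm long, guide into the 42 mm channel; their tops are about 50 mm above the floor and 84 mm apart. The end wall, 37 mm further uphill, is 14 mm high
- chute_lip (a point): middle of the lower edge of the channel floor, 0.14 m above the bench, where the flap is hinged
- flap (a joint): red spring flap at the lip, rad: 0 shut (it stands across the channel end and holds the nuts), 1.6 its stop; at 1.2 to 1.5 the nuts slide out over it. It tips as the paddle below it is pushed uphill (+x of the chute) with 3 to 6 N, and springs shut
- paddle_edge (a point): lower edge of the red paddle, 50 mm wide, rigid with the flap, 75 mm from its hinge. Shut: 35 mm in front of the lip (robot side), 72 mm above the bench. At 1.3 rad: 55 mm behind the lip, under the channel, 86 mm high; at the stop: 68 mm behind, 104 mm high. The tipped flap reaches 30 mm out in front of the lip, its tip 0.12 m above the bench
- pan: loose blue catch pan, 140 g. Origin: underside, middle of its whole 163 x 110 mm footprint; x points from handle to front wall, z up. The open box (walls 4, height 50, back wall 76 mm) spans x -0.0385 to 0.0815, y +-0.055; the black rubber handle tab is behind it, to x = -0.0815. To tip the flap, hold the front wall's rim 15 to 35 mm below the lip
- pan_tab (a point): where to grip the pan from above: in the black upright tab (36 mm long along pan x, 12 mm thick along pan y, from 20 to 80 mm above the pan's underside), 62 mm above its underside, at pan x = -0.0635
- pan_mat: fixed green mat, 250 x 175 x 3 mm, origin at the centre of its underside, x along its length. The pan starts here or near it and must end on it
- jar: loose white grease jar with red cap, 58 mm diameter, 92 mm high, 250 g; starts on the bench in front of the lip. Origin: centre of its underside
- jar_disc: fixed yellow disc, 110 mm diameter, 3 mm thick; origin: centre of its underside
- nut1: loose steel hex nut, 27 mm across flats (31 over corners), 18 thick, dark bore, 50 g; it starts flat on the black rubber mat at the left. Origin: centre of its underside, z through the bore, flats facing along x and every 60 degrees from it. There are three to five nuts
- nut2: loose steel hex nut, 27 mm across flats (31 over corners), 18 thick, dark bore, 50 g; it starts flat on the black rubber mat at the left. Origin: centre of its underside, z through the bore, flats facing along x and every 60 degrees from it. There are three to five nuts
- nut3: loose steel hex nut, 27 mm across flats (31 over corners), 18 thick, dark bore, 50 g; it starts flat on the black rubber mat at the left. Origin: centre of its underside, z through the bore, flats facing along x and every 60 degrees from it. There are three to five nuts
- nut4: loose steel hex nut, 27 mm across flats (31 over corners), 18 thick, dark bore, 50 g; it starts flat on the black rubber mat at the left. Origin: centre of its underside, z through the bore, flats facing along x and every 60 degrees from it. There are three to five nuts
- nut5: loose steel hex nut, 27 mm across flats (31 over corners), 18 thick, dark bore, 50 g; it starts flat on the black rubber mat at the left. Origin: centre of its underside, z through the bore, flats facing along x and every 60 degrees from it. There are three to five nuts
- bearing_ring: bystander: steel ring, 100 mm diameter, 30 high; leave alone
- cover: bystander: dark steel disc, 110 mm diameter, 16 high; leave alone
- oil_bottle: bystander: yellow oil bottle, 60 mm diameter, 150 high; leave alone

How it is judged (in metres and radians):
On the way, in this order (a step that is already met when the one before it is completed fails the run):
1. all the nuts lie together in the chute behind the shut flap (value of joint flap below 0.2 rad and contact force between the fingers and anything else below 0.5 N and x of nut1 in the frame of chute between -0.02 and 0.195 m and y of nut1 in the frame of chute between -0.03 and 0.03 m and z of each of nut1, nut2, nut3, nut4, nut5 in the frame of chute above 0.13 m and x of nut2 in the frame of chute between -0.02 and 0.195 m and y of nut2 in the frame of chute between -0.03 and 0.03 m and x of nut3 in the frame of chute between -0.02 and 0.195 m and y of nut3 in the frame of chute between -0.03 and 0.03 m and x of nut4 in the frame of chute between -0.02 and 0.195 m and y of nut4 in the frame of chute between -0.03 and 0.03 m and x of nut5 in the frame of chute between -0.02 and 0.195 m and y of nut5 in the frame of chute between -0.03 and 0.03 m), for 0.2 s.
2. all the nuts lie in the pan while it is held up under the lip with the flap still pressed open (value of joint flap above 0.6 rad and height (world z) of pan above 0.03 m and x of nut1 in the frame of pan between -0.04 and 0.082 m and y of nut1 in the frame of pan between -0.055 and 0.055 m and z of nut1 in the frame of pan between -0.003 and 0.07 m and x of nut2 in the frame of pan between -0.04 and 0.082 m and y of nut2 in the frame of pan between -0.055 and 0.055 m and z of nut2 in the frame of pan between -0.003 and 0.07 m and x of nut3 in the frame of pan between -0.04 and 0.082 m and y of nut3 in the frame of pan between -0.055 and 0.055 m and z of nut3 in the frame of pan between -0.003 and 0.07 m and x of nut4 in the frame of pan between -0.04 and 0.082 m and y of nut4 in the frame of pan between -0.055 and 0.055 m and z of nut4 in the frame of pan between -0.003 and 0.07 m and x of nut5 in the frame of pan between -0.04 and 0.082 m and y of nut5 in the frame of pan between -0.055 and 0.055 m and z of nut5 in the frame of pan between -0.003 and 0.07 m), for 0.2 s.
At the end, for the whole second after the job is handed in: All nuts lie at rest in the pan; the pan stands flat and still on the green mat, its footprint centre within 50 mm along and 40 mm across of the mat's centre and its length within 0.4 rad of the mat's; the jar stands upright on the yellow disc, within 32 mm of its centre (x of nut1 in the frame of pan between -0.04 and 0.082 m and y of nut1 in the frame of pan between -0.055 and 0.055 m and z of nut1 in the frame of pan between -0.003 and 0.07 m and x of nut2 in the frame of pan between -0.04 and 0.082 m and y of nut2 in the frame of pan between -0.055 and 0.055 m and z of nut2 in the frame of pan between -0.003 and 0.07 m and x of nut3 in the frame of pan between -0.04 and 0.082 m and y of nut3 in the frame of pan between -0.055 and 0.055 m and z of nut3 in the frame of pan between -0.003 and 0.07 m and x of nut4 in the frame of pan between -0.04 and 0.082 m and y of nut4 in the frame of pan between -0.055 and 0.055 m and z of nut4 in the frame of pan between -0.003 and 0.07 m and x of nut5 in the frame of pan between -0.04 and 0.082 m and y of nut5 in the frame of pan between -0.055 and 0.055 m and z of nut5 in the frame of pan between -0.003 and 0.07 m and linear speed of each of nut1, nut2, nut3, nut4, nut5 below 0.03 m/s and x of pan in the frame of pan_mat between -0.05 and 0.05 m and y of pan in the frame of pan_mat between -0.04 and 0.04 m and angle between the x axis of pan and the x axis of pan_mat, either way round below 0.4 rad and height (world z) of each of pan, jar below 0.008 m and angle between pan's own z axis and vertical below 0.08 rad and linear speed of each of pan, jar below 0.02 m/s and horizontal distance between jar and jar_disc below 0.032 m and angle between jar's own z axis and vertical below 0.1 rad); the robot touches nothing.
It fails at once if the bearing ring is moved more than 40 mm (distance of bearing_ring from where it was at the start of the episode above 0.04 m).
It fails at once if the cover is moved more than 40 mm (distance of cover from where it was at the start of the episode above 0.04 m).
It fails at once if the oil bottle is moved more than 40 mm (distance of oil_bottle from where it was at the start of the episode above 0.04 m).
Of nut1, nut2, nut3, nut4, nut5 only 3 to 5 are there at a start; the rules pass over those that are not, and their reading is None.
At some moment in a run one of pan, nut1, nut2, nut3, nut4, nut5 may be knocked a few centimetres aside while the robot is not near it.
It also fails if it takes over 210 s, if anything falls off the work surface, if the arm or the gripper's body presses on something with over 40 N, if the wrist force passes 120 N, or if a joint passes its speed limit or range.

ROBOT

A 6-joint arm with a two-finger parallel gripper is mounted at the origin on the work surface. World frame = base frame: x ahead of the robot, y to its left, z up, the work surface at z = 0. Lengths are in m, angles in degrees, forces in N, time in s.
With the tool pointing down it reaches from about 0.4 to 0.825 m from the base axis. Payload 7 kg.
Tool frame: the origin (TCP) lies between the finger pads; the fingertips stand 22 mm ahead of it and the grasp point (between the pads) lies 3 mm ahead of it; z points along the fingers, y is the line along which they close (so a half turn about z gives the same grasp; the last joint's range is limited). The gripper opens to 88 mm and grips with 3 to 60 N. Pads are 19 mm wide; open, the fingers measure 130 mm over their backs; the gripper's body (78 mm by 193 mm) begins 47 mm behind the grasp point.
Start: joints at [-50.586, 20.546, 0.682, 0, -70.136, -16.507], TCP at [0.263, -0.622, 0.249] pointing down, gripper open.
Joint ranges: [-176.03, 176.03], [-82.01, 121.73], [-58.28, 71.71], [-173.87, 95.51], [-174.79, -0.11], [-173.66, 173.66]. Speed limits (degrees/s): [136.94, 136.94, 172.46, 180, 180, 180].

INTERFACE

Orientations are given as [roll, pitch, yaw] about the fixed x, y, z axes, in that order (R = Rz(yaw) Ry(pitch) Rx(roll)).
In Python, from plant import r, vision gives the robot as it stands.
- The arm moves only by the shell command python3 -m pendant 'ROWS' [FORCE]. ROWS is JSON, a list that holds one entry, the list of rows, each a list of 7 numbers: the shift along the tool's x, y, z scaled (see below), then the turn, a rotation vector about the tool's x, y, z scaled (see below), then the opening, from -1 (shut) to 1 (fully open). In form: [[[x, y, z, wx, wy, wz, fingers], ...]]. A call has exactly 8 rows; each row shifts and turns the commanded pose from where the row before left it, along the tool's axes as they then stand; what a row does not reach is not made up. The controller multiplies each number of a shift by 20 mm and each number of a turn by 4 degrees. A row lasts 1/10 s, in which the tool goes at most 50 mm and 8.59 degrees, less where a joint would pass 70% of its speed; a pose out of reach is approached as far as the arm can. A call with a number of a shift or a turn outside -1 to 1 is refused whole. A call with a gripper value outside its range is refused whole. The fingers move at their own pace and stop on an object; FORCE is the grip in N (left out, the last holds). Time passes only in rows, so rows that do not move let the fingers close, or fill a call up. It gives the time, the measured TCP pose, the force, the opening and the grip force at its end, in the units of the state.
- r.get_state(): the state, without advancing time (a new reading comes with each control period).
- vision.capture(name): name is "side" or "top" or "wrist"; returns a dict with "frame" (384x512x3 uint8, blue, green, red), "depth" (384x512 float32, m along the optical axis (not along the pixel's ray), 0 where there is no reading), "camera_matrix" (3x3 intrinsics, pixels), "k1" (the pictures are not rectified: a ray, as slopes to the right and down, at radius r is drawn at 1 + k1 r^2 times it, then the intrinsics apply), "extrinsics" (4x4, takes a point from world to camera coordinates); the wrist camera has in their place "hand_eye" (4x4, takes a point from camera to tool coordinates, whose origin is the TCP and whose axes are the flange's). Camera axes: x right, y up, looking along -z (the intrinsics and any distortion apply to the point x, -y, -z); pixel columns grow to the right and rows downward; lengths in m; the calibration is good to about 2 mm. A picture is of the moment at which its call begins: read the wrist's pose just before it.
- r.close_job(): hands the job in; it is judged then, once.
The state is a dict: "time_s": time; "joints": joint angles; "qd": joint speeds; "joint_torque": joint torques, N m; "tcp_pos": TCP position; "eef_rot": TCP orientation; "contact_force": force on the tool from outside, world axes, zero at the start; "moment": the same for the moment, N m; "gripper_width": finger opening in m; "gripper_force": force on a finger pad.
Only numpy, scipy, OpenCV 4.12 (cv2) and the standard library are available. Lean on these libraries where they do the work, as an engineer would, in place of code of your own. Each camera call takes 0.05 s, during which the arm holds its last target. There are 200 camera calls.

## Working session

There is one attempt and no reset: what is moved stays moved. The work goes in short steps, Python scripts to look and compute and a shell command to move; the robot and the scene stay as the last step left them, time stands still between calls to the robot, and variables do not carry over. Pictures are saved under pics/ and viewed, at most 14 in all, crops included, and the job is handed in when it is done.

```bash
mkdir -p pics; ls
cat > h.py <<'E'
import numpy as np, cv2
from plant import r, vision
from scipy.spatial.transform import Rotation as R
def cap(name):
    s=r.get_state(); c=vision.capture(name)
    if 'extrinsics' in c and c['extrinsics'] is not None: T=np.linalg.inv(np.array(c['extrinsics']))
    else:
        T=np.eye(4);T[:3,:3]=R.from_euler('xyz',s['eef_rot'],degrees=True).as_matrix();T[:3,3]=s['tcp_pos'];T=T@np.array(c['hand_eye'])
    c['T']=T; return c
def rays(c,uv):
    K=np.array(c['camera_matrix'],float); uv=np.atleast_2d(np.array(uv,float))
    p=cv2.undistortPoints(uv.reshape(-1,1,2),K,np.array([c['k1'],0,0,0,0.])).reshape(-1,2)
    return np.c_[p[:,0],-p[:,1],-np.ones(len(p))]
def onplane(c,uv,z):
    d=rays(c,uv)@c['T'][:3,:3].T; o=c['T'][:3,3]
    return o+d*((z-o[2])/d[:,2])[:,None]
def cloud(c):
    v,u=np.mgrid[:384,:512]; uv=np.c_[u.ravel(),v.ravel()]
    P=rays(c,uv)*c['depth'].reshape(-1,1)
    return (P@c['T'][:3,:3].T+c['T'][:3,3]).reshape(384,512,3)
E
python3 - <<'E'
from h import *
print(r.get_state())
for n in ['top','side','wrist']:
    c=cap(n); cv2.imwrite(f'pics/{n}0.png',c['frame']); np.save(f'pics/{n}0.npy',cloud(c)); print(n,c['camera_matrix'],c['k1'],c['T'].round(3).tolist(),(c['depth']>0).mean())
E
```

```text
pics
{'time_s': 0.0, 'joints': array([-5.05844505e+01,  2.05908561e+01,  6.33763382e-01, -2.14552659e-02,
       -7.01350020e+01, -1.65075694e+01]), 'qd': array([ 0.1301275 , -0.02769391,  0.03187368,  0.00994811,  0.05031965,
        0.03421971]), 'joint_torque': array([ 7.48211664e-05, -5.82724750e+01,  2.93043673e+01,  6.99712202e+00,
        6.71414149e-03, -1.30416574e-04]), 'tcp_pos': array([ 0.26256174, -0.62134927,  0.24762491]), 'eef_rot': array([ 1.79905970e+02, -6.83272465e-03, -1.57099321e+02]), 'contact_force': array([ 0.71778393, -0.47907051, -0.37161144]), 'moment': array([ 0.02103571, -0.00759899,  0.03045614]), 'gripper_force': 0.0, 'gripper_width': 0.08742360807797073}
top [[346.66356598   0.         256.53431509]
 [  0.         346.66356598 191.93961632]
 [  0.           0.           1.        ]] -0.08901475849525592 [[-0.025, 0.984, -0.176, 0.43], [-1.0, -0.027, -0.011, -0.008], [-0.015, 0.175, 0.984, 1.011], [0.0, 0.0, 0.0, 1.0]] 0.9959513346354166
side [[366.76490738   0.         253.18673758]
 [  0.         366.76490738 195.14587932]
 [  0.           0.           1.        ]] -0.03456796164780475 [[-0.907, 0.233, -0.352, 0.245], [-0.422, -0.508, 0.751, 0.743], [-0.004, 0.83, 0.558, 0.693], [0.0, 0.0, 0.0, 1.0]] 0.9962107340494791
wrist [[294.44329612   0.         260.30512329]
 [  0.         294.44329612 192.1406091 ]
 [  0.           0.           1.        ]] -0.00017961451447070598 [[-0.389, -0.877, -0.28, 0.186], [0.921, -0.371, -0.118, -0.654], [-0.0, -0.304, 0.953, 0.384], [0.0, 0.0, 0.0, 1.0]] 0.9959309895833334
```

View pics/top0.png

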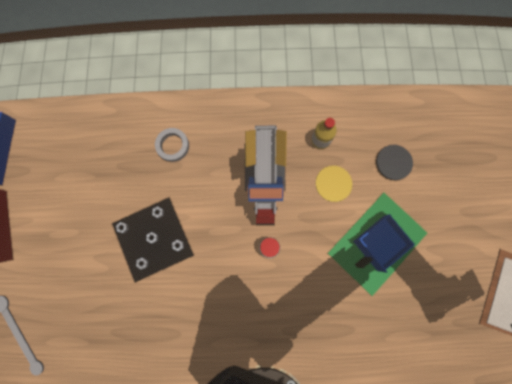

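View pics/side0.png

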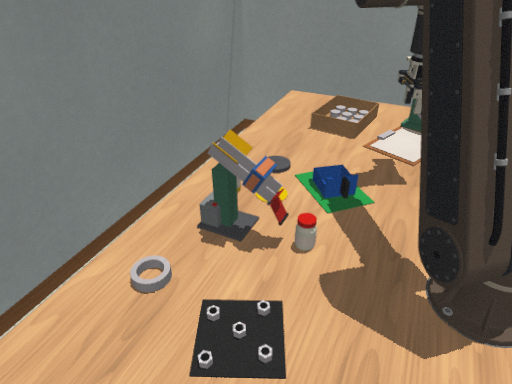

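Top view: five nuts at about (121,227), (157,212), (152,238), (178,245) and (142,263), jar cap at (269,246), disc at (334,183), pan at (385,243) on the green mat, and the chute with its mouth at (265,145), sloping towards the robot.

```bash
cat > meas.py <<'E'
from h import *
def blobs(m,amin=8):
    n,l,st,ce=cv2.connectedComponentsWithStats(m.astype(np.uint8)); return [(i,st[i,4],ce[i],l==i) for i in range(1,n) if st[i,4]>=amin]
def nuts(c,P):
    f=c['frame'].astype(int); g=f.min(2)
    gray=(f.max(2)-f.min(2)<25)&(g>110)&(P[...,1]>.15)&(P[...,0]>.3)&(P[...,0]<.62)&(P[...,2]<.05)
    out=[]
    for i,a,ce,m in blobs(gray,15):
        out.append((onplane(c,[ce],0.021)[0],a))
    return out
E
python3 - <<'E'
from meas import *
c=cap('top');P=cloud(c);f=c['frame'];hsv=cv2.cvtColor(f,cv2.COLOR_BGR2HSV).astype(int);H,S,V=[hsv[...,i] for i in range(3)]
for p,a in nuts(c,P): print('nut',p.round(4),a)
Z=P[...,2]
red=((H<8)|(H>172))&(S>150)&(V>80)
for i,a,ce,m in blobs(red,25): print('red',ce.round(1),a,onplane(c,[ce],.092)[0].round(3),np.median(P[m],0).round(3))
for nm,lo,hi,z in [('yel',20,35,.003),('grn',50,85,.003),('blue',100,130,.05),('orange',9,19,0)]:
  if nm=='orange':continue
  for i,a,ce,m in blobs((H>=lo)&(H<=hi)&(S>120)&(V>40),60):
    print(nm,ce.round(1),a,onplane(c,[ce],z)[0].round(3),'Pmed',np.median(P[m],0).round(3),'zr',np.percentile(Z[m],[5,95]).round(3))
    if nm=='grn': 
        q=P[m];print(cv2.minAreaRect(q[:,:2].astype(np.float32)))
# pan: blue points by height
m=(H>=100)&(H<=130)&(S>120)&(P[...,1]<-.15)&(P[...,0]<.6)&(P[...,0]>.3)
for lo,hi in [(.035,.06),(.06,.09)]:
  q=P[m&(Z>lo)&(Z<hi)]; print('pan',lo,len(q),q.mean(0).round(3),cv2.minAreaRect(q[:,:2].astype(np.float32)))
blk=(V<45)&(P[...,1]<-.15)&(Z>.05)&(Z<.1)&(P[...,0]>.3)&(P[...,1]>-.45);q=P[blk];print('tab',len(q),q.mean(0).round(3) if len(q) else 0)
# chute walls tops
q=P[(Z>.12)&(abs(P[...,1])<.1)&(P[...,0]>.4)&(P[...,0]<.9)]
print('chute',q.min(0),q.max(0))
for x in np.arange(.44,.76,.02):
  s=q[(abs(q[:,0]-x)<.004)]
  if len(s): print(round(x,3),len(s),s[:,1].min().round(3),s[:,1].max().round(3),s[:,2].min().round(3),s[:,2].max().round(3))
cv2.imwrite('pics/topz.png',cv2.resize(f[110:300,100:440],None,fx=2.3,fy=2.3,interpolation=2))
E
```

```text
nut [0.5563 0.2938 0.021 ] 55
nut [0.5132 0.4    0.021 ] 53
nut [0.4821 0.3086 0.021 ] 59
nut [0.4589 0.233  0.021 ] 66
nut [0.4096 0.3367 0.021 ] 59
nut [0.3072 0.7645 0.021 ] 25
red [329.  122.7] 71 [ 0.785 -0.206  0.092] [ 0.762 -0.194  0.15 ]
red [265.  216.7] 186 [ 0.527 -0.019  0.092] [ 0.522 -0.018  0.107]
red [269.3 246.7] 250 [ 0.447 -0.028  0.092] [ 0.447 -0.027  0.093]
yel [324.4 132.6] 243 [ 0.788 -0.209  0.003] Pmed [ 0.751 -0.185  0.104] zr [0.089 0.119]
yel [333.5 183.2] 1024 [ 0.63  -0.226  0.003] Pmed [ 0.629 -0.225  0.004] zr [0.    0.007]
blue [383. 245.] 881 [ 0.443 -0.343  0.05 ] Pmed [ 0.444 -0.358  0.008] zr [0.005 0.077]
pan 0.035 23 [ 0.471 -0.29   0.052] ((0.47076231241226196, -0.2902061939239502), (0.004419764503836632, 0.03628526255488396), 35.19042205810547)
pan 0.06 50 [ 0.425 -0.297  0.078] ((0.42014455795288086, -0.30155372619628906), (0.09663961827754974, 0.004652995616197586), 37.520423889160156)
tab 78 [ 0.4   -0.28   0.076]
chute [ 0.42993742 -0.06777354  0.12049903] [0.72032931 0.02461364 1.01084017]
0.52 32 -0.038 -0.001 0.158 0.163
0.54 68 -0.046 0.009 0.127 0.18
0.56 170 -0.061 0.019 0.146 0.229
0.58 135 -0.061 0.023 0.219 0.238
0.6 64 -0.063 0.021 0.172 0.22
0.62 89 -0.047 0.019 0.181 0.224
0.64 156 -0.065 0.025 0.19 0.262
0.66 155 -0.068 0.024 0.204 0.275
0.68 167 -0.068 0.023 0.214 0.286
0.7 114 -0.055 0.016 0.226 0.285
0.72 31 -0.048 0.0 0.238 0.255
```

View pics/topz.png

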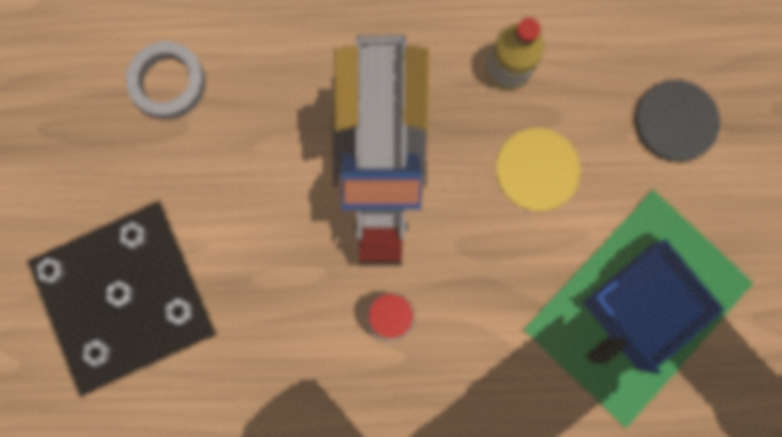

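Zoomed view: the jar (cap at 390,315) stands right in front of the lip, the pan's tab points at the robot on the mat, and the nuts are well apart. First the jar, so I turn to yaw 180 and go above it.

```bash
cat > to.py <<'E'
import sys
from h import *
s=r.get_state(); t=np.array([float(v) for v in sys.argv[1:4]]); Rt=R.from_euler('xyz',s['eef_rot'],degrees=True)
u=Rt.inv().apply(t-s['tcp_pos'])/.02
print('units',u.round(2),'rows>=',abs(u).max().round(1)); 
if len(sys.argv)>4:
    d=(Rt.inv()*R.from_euler('xyz',[180,0,float(sys.argv[4])],degrees=True)).as_rotvec(degrees=True)/4; print('turn',d.round(2))
E
python3 -m pendant '[[[0,0,0,0,0,0.7,1],[0,0,0,0,0,0.7,1],[0,0,0,0,0,0.7,1],[0,0,0,0,0,0.7,1],[0,0,0,0,0,0.7,1],[0,0,0,0,0,0.7,1],[0,0,0,0,0,0.8,1],[0,0,0,0,0,0.7,1]]]' 15
python3 to.py .447 -.028 .2 180
```

```text
time_s: 1.0
tcp_pos: [0.2626, -0.6216, 0.2483]
eef_rot: [180.0, -0.0, 180.0]
contact_force: [0.6, 0.1, -0.1]
gripper_width: 0.0878
gripper_force: 0.0
units [-9.21 29.68  2.42] rows>= 29.7
turn [ 0.01 -0.   -0.01]
```

```bash
A='x'
python3 -m pendant '[[[-0.3,0.95,0,0,0,0,1],[-0.3,0.95,0,0,0,0,1],[-0.3,0.95,0,0,0,0,1],[-0.3,0.95,0,0,0,0,1],[-0.3,0.95,0,0,0,0,1],[-0.3,0.95,0,0,0,0,1],[-0.3,0.95,0,0,0,0,1],[-0.3,0.95,0,0,0,0,1]]]'
python3 -m pendant '[[[-0.3,0.95,0,0,0,0,1],[-0.3,0.95,0,0,0,0,1],[-0.3,0.95,0,0,0,0,1],[-0.3,0.95,0,0,0,0,1],[-0.3,0.95,0,0,0,0,1],[-0.3,0.95,0,0,0,0,1],[-0.3,0.95,0,0,0,0,1],[-0.3,0.95,0,0,0,0,1]]]'
python3 -m pendant '[[[-0.3,0.95,0,0,0,0,1],[-0.3,0.95,0,0,0,0,1],[-0.3,0.95,0,0,0,0,1],[-0.3,0.95,0,0,0,0,1],[-0.3,0.95,0,0,0,0,1],[-0.3,0.95,0,0,0,0,1],[-0.3,0.95,0,0,0,0,1],[-0.3,0.95,0,0,0,0,1]]]'
python3 to.py .447 -.028 .062 180
python3 - <<'E'
from meas import *
# now unshadowed: top view
c=cap('top');P=cloud(c);np.save('pics/c1.npy',P);cv2.imwrite('pics/top1.png',c['frame'])
f=c['frame'];hsv=cv2.cvtColor(f,cv2.COLOR_BGR2HSV).astype(int);H,S,V=[hsv[...,i] for i in range(3)]
m=(H>=45)&(H<=90)&(S>90)&(V>30)&(P[...,1]<-.15)
q=onplane(c,np.argwhere(m)[:,::-1],.003);print('mat',cv2.minAreaRect(q[:,:2].astype(np.float32)))
m=(H>=100)&(H<=130)&(S>120)&(P[...,1]<-.2)&(P[...,0]<.6)&(P[...,0]>.3)
mm=m&(P[...,2]<.012); q=P[mm]; print('panfloor',len(q),cv2.minAreaRect(q[:,:2].astype(np.float32)))
q=P[m|mm]; print('pan all',cv2.minAreaRect(q[:,:2].astype(np.float32)))
# chute floor fit
for c2,n in [(c,'top'),(cap('side'),'side')]:
  P=cloud(c2); q=P[(abs(P[...,1]+.022)<.016)&(P[...,0]>.63)&(P[...,0]<.71)&(P[...,2]>.17)&(P[...,2]<.25)]
  print(n,len(q),'lip x est',np.median(q[:,0]-(q[:,2]-.14)/.577) if len(q) else 0)
E
```

```text
time_s: 1.8
tcp_pos: [0.3105, -0.4688, 0.2485]
eef_rot: [180.0, -0.0, -179.9]
contact_force: [0.5, 0.1, -0.2]
gripper_width: 0.0874
gripper_force: 0.0
time_s: 2.6
tcp_pos: [0.3582, -0.3167, 0.2485]
eef_rot: [180.0, 0.0, -179.9]
contact_force: [0.6, 0.9, -0.1]
gripper_width: 0.0878
gripper_force: 0.0
time_s: 3.4
tcp_pos: [0.4059, -0.1647, 0.2486]
eef_rot: [180.0, 0.0, -179.9]
contact_force: [1.4, -0.2, 0.1]
gripper_width: 0.0877
gripper_force: 0.0
units [-2.07  6.83  9.33] rows>= 9.3
turn [0.   0.   0.03]
mat ((0.540031373500824, -0.35074862837791443), (0.10618305206298828, 0.20992128551006317), 6.943662643432617)
panfloor 98 ((0.4915964901447296, -0.3564654588699341), (0.03174959868192673, 0.05221891030669212), 32.97340774536133)
pan all ((0.5046591758728027, -0.3450164198875427), (0.037783827632665634, 0.08767851442098618), 5.178787708282471)
top 502 lip x est 0.5410314928077152
side 66 lip x est 0.5995624782230253
```

```bash
python3 -m pendant '[[[-0.26,0.85,0,0,0,0,1],[-0.26,0.85,0,0,0,0,1],[-0.26,0.85,0,0,0,0,1],[-0.26,0.85,0,0,0,0,1],[-0.26,0.85,0,0,0,0,1],[-0.26,0.85,0,0,0,0,1],[-0.26,0.85,0.3,0,0,0,1],[-0.25,0.88,0.5,0,0,0,1]]]'
python3 - <<'E'
from h import *
c=cap('wrist');cv2.imwrite('pics/w1.png',c['frame']);P=cloud(c)
hsv=cv2.cvtColor(c['frame'],cv2.COLOR_BGR2HSV).astype(int);H,S,V=[hsv[...,i] for i in range(3)]
m=((H<8)|(H>172))&(S>150)&(abs(P[...,2]-.092)<.006)&(P[...,0]<.49);q=P[m];print(len(q),cv2.minEnclosingCircle(q[:,:2].astype(np.float32)),np.median(q[:,2]))
E
python3 to.py .447 -.028 .062
```

```text
time_s: 4.3
tcp_pos: [0.4475, -0.0285, 0.2329]
eef_rot: [180.0, 0.1, -179.9]
contact_force: [-0.1, 0.5, 0.7]
gripper_width: 0.0876
gripper_force: 0.0
2032 ((0.44594451785087585, -0.026190752163529396), 0.02564331330358982) 0.09230917941699321
units [ 0.01 -0.05  8.45] rows>= 8.4
```

```bash
python3 -m pendant '[[[0,0,1,0,0,0,1],[0,0,1,0,0,0,1],[0,0,1,0,0,0,1],[0,0,1,0,0,0,1],[0,0,1,0,0,0,1],[0.05,0.05,1,0,0,0,1],[0,0,1,0,0,0,1],[0,0,1,0,0,0,1]]]'
python3 -m pendant '[[[0,0,0.4,0,0,0,1],[0,0,0,0,0,0,-0.6],[0,0,0,0,0,0,-0.6],[0,0,0,0,0,0,-0.6],[0,0,0,0,0,0,-0.6],[0,0,0,0,0,0,-0.6],[0,0,0,0,0,0,-0.6],[0,0,0,0,0,0,-0.6]]]' 20
python3 -m pendant '[[[0,0,0,0,0,0,-0.6],[0,0,-0.5,0,0,0,-0.6],[0,0,-0.9,0,0,0,-0.6],[0,0,-0.9,0,0,0,-0.6],[0,0,-0.9,0,0,0,-0.6],[0,0,-0.9,0,0,0,-0.6],[0,-0.5,-0.9,0,0,0,-0.6],[0,-0.9,0,0,0,0,-0.6]]]'
python3 to.py .629 -.226 .066 180
```

```text
time_s: 5.15
tcp_pos: [0.4459, -0.0283, 0.0719]
eef_rot: [-180.0, 0.0, -179.9]
contact_force: [-0.3, 0.2, 0.1]
gripper_width: 0.0872
gripper_force: 0.0
time_s: 5.95
tcp_pos: [0.4466, -0.0275, 0.0653]
eef_rot: [180.0, 0.1, -179.9]
contact_force: [-1.1, 0.8, 6.2]
gripper_width: 0.0576
gripper_force: 20.0
time_s: 6.75
tcp_pos: [0.4472, -0.0554, 0.1674]
eef_rot: [179.9, 0.2, -179.8]
contact_force: [0.7, -0.2, -1.8]
gripper_width: 0.0569
gripper_force: 20.0
units [-9.04 -8.57  5.1 ] rows>= 9.0
turn [0.01 0.06 0.05]
```

```bash
python3 -m pendant '[[[0,-1,0,0,0,0,-0.6],[0,-1,0,0,0,0,-0.6],[0,-1,0,0,0,0,-0.6],[0,-1,0,0,0,0,-0.6],[0,-1,0,0,0,0,-0.6],[-0.3,-1,0,0,0,0,-0.6],[-0.6,-1,0,0,0,0,-0.6],[-0.8,-1,0,0,0,0,-0.6]]]'
python3 -m pendant '[[[-1,-0.4,0,0,0,0,-0.6],[-1,-0.1,0,0,0,0,-0.6],[-1,0,0,0,0,0,-0.6],[-1,0,0,0,0,0,-0.6],[-1,0,0,0,0,0,-0.6],[-1,0,0,0,0,0,-0.6],[-0.9,0,0,0,0,0,-0.6],[-0.4,0,0,0,0,0,-0.6]]]'
python3 to.py .629 -.226 .069 180
python3 - <<'E'
from h import *
c=cap('wrist');P=cloud(c)
hsv=cv2.cvtColor(c['frame'],cv2.COLOR_BGR2HSV).astype(int);H,S,V=[hsv[...,i] for i in range(3)]
m=(H>20)&(H<35)&(S>120)&(P[...,2]<.02);q=P[m];print(len(q),cv2.minEnclosingCircle(q[:,:2].astype(np.float32)),np.median(q[:,2]))
cv2.imwrite('pics/w2.png',c['frame'])
E
```

```text
time_s: 7.55
tcp_pos: [0.4798, -0.2166, 0.165]
eef_rot: [180.0, -0.0, -179.9]
contact_force: [1.1, 0.2, -1.3]
gripper_width: 0.057
gripper_force: 20.0
time_s: 8.35
tcp_pos: [0.6272, -0.2254, 0.1643]
eef_rot: [180.0, -0.0, -179.9]
contact_force: [-0.7, -1.1, -3.0]
gripper_width: 0.057
gripper_force: 20.0
units [-0.1  -0.03  4.77] rows>= 4.8
turn [ 0.   -0.01  0.03]
5097 ((0.6303234100341797, -0.22506339848041534), 0.05529346689581871) 0.003320153357682598
```

```bash
python3 -m pendant '[[[-0.1,0,0.9,0,0,0,-0.6],[0,0,0.9,0,0,0,-0.6],[0,0,0.9,0,0,0,-0.6],[0,0,0.9,0,0,0,-0.6],[0,0,0.7,0,0,0,-0.6],[0,0,0.4,0,0,0,-0.6],[0,0,0.05,0,0,0,-0.6],[0,0,0,0,0,0,-0.6]]]'
python3 -m pendant '[[[0,0,0,0,0,0,1],[0,0,0,0,0,0,1],[0,0,0,0,0,0,1],[0,0,0,0,0,0,1],[0,0,-0.5,0,0,0,1],[0,0,-1,0,0,0,1],[0,0,-1,0,0,0,1],[0,0,-1,0,0,0,1]]]'
python3 -m pendant '[[[0,0,-1,0,0,0,1],[0,0,-1,0,0,0,1],[0,0,-1,0,0,0,1],[0,0,-1,0,0,0,1],[0,0,-1,0,0,0,1],[0,0,-1,0,0,0,1],[0,0,-1,0,0,0,1],[0,0,-1,0,0,0,1]]]'
python3 -m pendant '[[[0,0.5,-1,0,0,0,1],[0.2,1,-0.8,0,0,0,1],[0.2,1,0,0,0,0,1],[0.2,1,0,0,0,0,1],[0.2,1,0,0,0,0,1],[0.2,1,0,0,0,0,1],[0.2,1,0,0,0,0,1],[0.2,1,0,0,0,0,1]]]'
python3 -m pendant '[[[0.2,1,0,0,0,0,1],[0.2,1,0,0,0,0,1],[0,0.8,0,0,0,0,1],[0,0,0,0,0,0,1],[0,0,0,0,0,0,1],[0,0,0,0,0,0,1],[0,0,0,0,0,0,1],[0,0,0,0,0,0,1]]]'
python3 - <<'E'
from h import *
c=cap('wrist');P=cloud(c);np.save('pics/w3.npy',P);cv2.imwrite('pics/w3.png',c['frame'])
q=P[(P[...,2]>.12)&(P[...,2]<.32)&(abs(P[...,1]+.02)<.08)&(P[...,0]>.45)&(P[...,0]<.8)]
for x in np.arange(.48,.76,.02):
  s=q[(abs(q[:,0]-x)<.005)]
  if len(s)>5:
    hi=s[s[:,2]>s[:,2].max()-.02]; fl=s[(abs(s[:,1]+.021)<.012)]
    print(round(x,3),len(s),s[:,1].min().round(3),s[:,1].max().round(3),'zmax',s[:,2].max().round(3),'floor', np.median(fl[:,2]).round(4) if len(fl) else 0, (x-(np.median(fl[:,2])-.14)/.577).round(3) if len(fl) else 0)
E
```

```text
time_s: 9.2
tcp_pos: [0.6285, -0.2256, 0.07]
eef_rot: [-180.0, 0.0, -179.9]
contact_force: [-0.0, -0.1, -1.4]
gripper_width: 0.0574
gripper_force: 20.0
time_s: 10.0
tcp_pos: [0.6285, -0.2256, 0.1411]
eef_rot: [-180.0, 0.0, -179.9]
contact_force: [0.6, -0.4, 0.2]
gripper_width: 0.0874
gripper_force: 0.0
time_s: 10.8
tcp_pos: [0.6282, -0.2255, 0.3015]
eef_rot: [-180.0, 0.0, -179.9]
contact_force: [0.5, 0.2, 0.3]
gripper_width: 0.0875
gripper_force: 0.0
time_s: 11.6
tcp_pos: [0.5996, -0.0748, 0.3366]
eef_rot: [180.0, 0.0, -179.9]
contact_force: [1.0, 0.5, 0.0]
gripper_width: 0.0873
gripper_force: 0.0
time_s: 12.4
tcp_pos: [0.592, -0.0201, 0.3355]
eef_rot: [-180.0, -0.0, -179.9]
contact_force: [1.0, 0.0, 0.6]
gripper_width: 0.0877
gripper_force: 0.0
0.52 190 -0.036 0.003 zmax 0.163 floor 0.1606 0.484
0.54 490 -0.046 0.013 zmax 0.18 floor 0.1437 0.534
0.56 1465 -0.06 0.023 zmax 0.23 floor 0.2242 0.414
0.58 1300 -0.079 0.04 zmax 0.32 floor 0.2346 0.416
0.6 289 -0.064 0.024 zmax 0.32 floor 0 0
0.62 615 -0.064 0.017 zmax 0.251 floor 0.1853 0.541
0.64 1373 -0.065 0.026 zmax 0.261 floor 0.1972 0.541
0.66 594 -0.066 0.025 zmax 0.275 floor 0.2086 0.541
0.68 954 -0.066 0.026 zmax 0.287 floor 0 0
0.7 657 -0.052 0.001 zmax 0.277 floor 0.2316 0.541
0.72 87 -0.042 -0.001 zmax 0.242 floor 0.2407 0.546
```

View pics/w3.png

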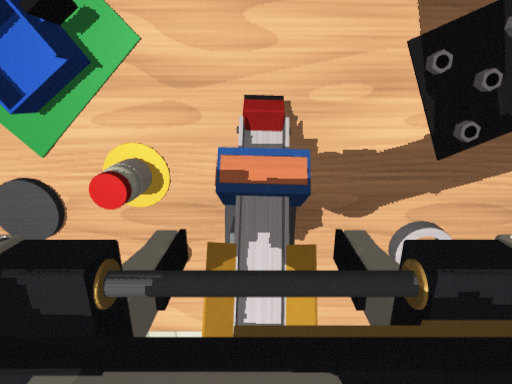

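The view shows the jar upright on the yellow disc, and the chute axis at y ≈ -0.02 with a slight yaw. Feed mouth comes out at (0.684, -0.0205, 0.2225). Next I go over the nuts and measure them, including their flats.

```bash
python3 -m pendant '[[[0.4,1,0,0,0,0,1],[0.4,1,0,0,0,0,1],[0.4,1,0,0,0,0,1],[0.4,1,0,0,0,0,1],[0.4,1,0,0,0,0,1],[0.4,1,0,0,0,0,1],[0.4,1,0,0,0,0,1],[0.4,1,0,0,0,0,1]]]'
python3 -m pendant '[[[0.4,1,0.4,0,0,0,1],[0.4,1,0.4,0,0,0,1],[0.4,1,0.4,0,0,0,1],[0.4,1,0.4,0,0,0,1],[0.4,1,0.4,0,0,0,1],[0.4,1,0.4,0,0,0,1],[0.2,1,0.4,0,0,0,1],[0,0.5,0,0,0,0,1]]]'
cat > nuts.py <<'E'
from meas import *
def find(c):
    P=cloud(c);f=c['frame'].astype(int)
    dark=(f.max(2)<70)&(abs(P[...,2])<.008)&(P[...,1]>.1)
    g=((f.max(2)-f.min(2)<30)&(P[...,2]>.012)&(P[...,2]<.03)&(f.min(2)>90)&(P[...,1]>.12)&(P[...,0]<.62))
    out=[]
    g=cv2.morphologyEx(g.astype(np.uint8),cv2.MORPH_OPEN,np.ones((2,2)))
    for i,a,ce,m in blobs(g,40):
        cs,_=cv2.findContours(m.astype(np.uint8),cv2.RETR_EXTERNAL,cv2.CHAIN_APPROX_NONE)
        k=max(cs,key=len).reshape(-1,2); w=onplane(c,k,.020)[:,:2]
        h=cv2.convexHull(w.astype(np.float32)).reshape(-1,2)
        (cx,cy),rad=cv2.minEnclosingCircle(h)
        # width at direction: min extents mod 60
        th=np.radians(np.arange(0,60,2)); wd=[sum(np.ptp(h@[np.cos(t+k*np.pi/3),np.sin(t+k*np.pi/3)]) for k in range(3))/3 for t in th]
        j=np.argmin(wd); out.append((cx,cy,rad,2*j,wd[j],max(wd),a))
    return out
if __name__=='__main__':
    c=cap('wrist');cv2.imwrite('pics/wn.png',c['frame'])
    for o in find(c): print(np.round(o,4).tolist())
E
python3 nuts.py
python3 -c "
from meas import *
c=cap('top');P=cloud(c);cv2.imwrite('pics/top2.png',c['frame'])
for p,a in nuts(c,P): print(p.round(3),a)"
```

```text
time_s: 13.25
tcp_pos: [0.5274, 0.1409, 0.3356]
eef_rot: [180.0, 0.0, -179.9]
contact_force: [0.3, -0.3, -0.1]
gripper_width: 0.0876
gripper_force: 0.0
time_s: 14.05
tcp_pos: [0.4747, 0.291, 0.2785]
eef_rot: [-179.9, -0.1, -179.9]
contact_force: [0.5, 0.2, 0.4]
gripper_width: 0.0878
gripper_force: 0.0
[0.4113, 0.3406, 0.0154, 22.0, 0.0275, 0.0301, 271.0]
[0.4607, 0.2367, 0.0156, 32.0, 0.0281, 0.0304, 257.0]
[0.4835, 0.3129, 0.0151, 28.0, 0.0274, 0.0295, 197.0]
[0.5152, 0.4031, 0.0154, 42.0, 0.0276, 0.0299, 187.0]
[0.5581, 0.2972, 0.0159, 30.0, 0.0285, 0.0309, 221.0]
[0.56  0.291 0.021] 35
[0.459 0.233 0.021] 63
[0.41  0.337 0.021] 56
[0.307 0.765 0.021] 25
```

View pics/wn.png

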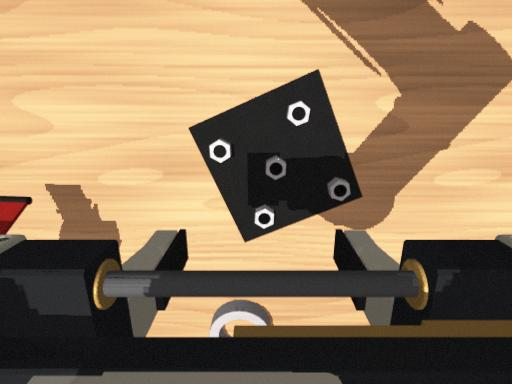

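The picture shows five nuts on the mat, all clear of each other: (299,113), (220,151), (276,168), (340,190) and (264,218). I'll start with the one at (0.558, 0.297), whose flats already line up.

```bash
python3 -m pendant '[[[-0.52,0.04,0.8,0,0,0,0.3],[-0.52,0.04,0.8,0,0,0,0.3],[-0.52,0.04,0.8,0,0,0,0.3],[-0.52,0.04,0.8,0,0,0,0.3],[-0.52,0.04,0.8,0,0,0,0.3],[-0.52,0.04,0.8,0,0,0,0.3],[-0.52,0.04,0.8,0,0,0,0.3],[-0.52,0.04,0.8,0,0,0,0.3]]]'
python3 -m pendant '[[[0,0,0.9,0,0,0,0.3],[0,0,0.9,0,0,0,0.3],[0,0,0.9,0,0,0,0.3],[0,0,0.9,0,0,0,0.3],[0,0,0.9,0,0,0,0.3],[0,0,0.9,0,0,0,0.3],[0,0,0.6,0,0,0,0.3],[0,0,0,0,0,0,0.3]]]'
python3 to.py .558 .297 .027 180
```

```text
time_s: 14.95
tcp_pos: [0.5595, 0.2968, 0.1501]
eef_rot: [-180.0, -0.0, -179.9]
contact_force: [-0.2, 0.1, -0.4]
gripper_width: 0.057
gripper_force: 0.0
time_s: 15.75
tcp_pos: [0.5579, 0.296, 0.0292]
eef_rot: [-179.9, -0.2, -179.9]
contact_force: [-0.6, 0.6, -0.3]
gripper_width: 0.0569
gripper_force: 0.0
units [-0.01  0.05  0.11] rows>= 0.1
turn [-0.03 -0.04  0.02]
```

```bash
python3 -m pendant '[[[0,0,0.1,0,0,0,-0.9],[0,0,0,0,0,0,-0.9],[0,0,0,0,0,0,-0.9],[0,0,0,0,0,0,-0.9],[0,0,-0.5,0,0,0,-0.9],[0,0,-1,0,0,0,-0.9],[0,0,-1,0,0,0,-0.9],[-0.4,-0.5,-1,0,0,0,-0.9]]]' 20
python3 -m pendant '[[[-0.4,-1,-1,0,0,0,-0.9],[-0.4,-1,-1,0,0,0,-0.9],[-0.4,-1,-1,0,0,0,-0.9],[-0.4,-1,-1,0,0,0,-0.9],[-0.4,-1,-1,0,0,0,-0.9],[-0.4,-1,-1,0,0,0,-0.9],[-0.4,-1,-1,0,0,0,-0.9],[-0.4,-1,-1,0,0,0,-0.9]]]'
python3 -m pendant '[[[-0.4,-1,-1,0,0,0,-0.9],[-0.4,-1,-1,0,0,0,-0.9],[-0.4,-1,-1,0,0,0,-0.9],[-0.4,-1,-0.2,0,0,0,-0.9],[-0.4,-1,0,0,0,0,-0.9],[-0.4,-1,0,0,0,0,-0.9],[-0.2,-1,0,0,0,0,-0.9],[-0.1,-0.3,0,0,0,0,-0.9]]]'
python3 to.py .684 -.0205 .29 180
```

```text
time_s: 16.55
tcp_pos: [0.5663, 0.2876, 0.1014]
eef_rot: [180.0, 0.0, -179.8]
contact_force: [0.5, -0.0, -0.4]
gripper_width: 0.0271
gripper_force: 20.0
time_s: 17.35
tcp_pos: [0.6309, 0.126, 0.2616]
eef_rot: [180.0, 0.1, -179.9]
contact_force: [0.4, 1.1, -0.7]
gripper_width: 0.0265
gripper_force: 20.0
time_s: 18.15
tcp_pos: [0.6851, -0.0208, 0.3244]
eef_rot: [-180.0, 0.0, -180.0]
contact_force: [-1.2, -0.1, -1.0]
gripper_width: 0.027
gripper_force: 20.0
units [0.05 0.01 1.72] rows>= 1.7
turn [-0.    0.01  0.  ]
```

```bash
python3 -m pendant '[[[0.05,0,0.8,0,0,0,-0.9],[0,0,0.6,0,0,0,-0.9],[0,0,0,0,0,0,-0.9],[0,0,0,0,0,0,0],[0,0,0,0,0,0,0],[0,0,0,0,0,0,0],[0,0,-0.7,0,0,0,0],[0,0,-0.8,0,0,0,0.2]]]'
python3 - <<'E'
from h import *
c=cap('top');cv2.imwrite('pics/t3.png',cv2.resize(c['frame'][110:300,100:440],None,fx=2.3,fy=2.3,interpolation=2))
c=cap('side');cv2.imwrite('pics/s3.png',cv2.resize(c['frame'][110:250,180:330],None,fx=3.5,fy=3.5,interpolation=2))
E
python3 to.py .4835 .313 .12
```

```text
time_s: 18.95
tcp_pos: [0.6843, -0.0187, 0.3268]
eef_rot: [180.0, 0.0, -179.9]
contact_force: [0.7, 1.2, -0.3]
gripper_width: 0.0481
gripper_force: 0.0
units [10.13 16.6  10.43] rows>= 16.6
```

View pics/s3.png

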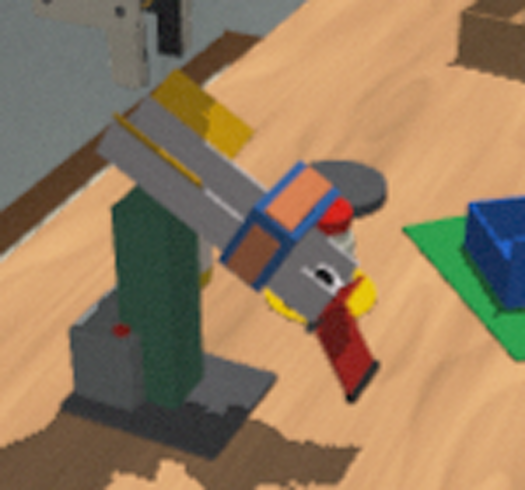

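The side view shows the first nut resting behind the shut red flap at (325,275), so the drop method works. Next nut.

```bash
python3 -m pendant '[[[0.5,1,0,0,0,0,0.3],[0.6,1,0,0,0,0,0.3],[0.6,1,0,0,0,0,0.3],[0.6,1,0,0,0,0,0.3],[0.6,1,0,0,0,0,0.3],[0.6,1,0.6,0,0,0,0.3],[0.6,1,0.9,0,0,0,0.3],[0.6,1,0.9,0,0,0,0.3]]]'
python3 -m pendant '[[[0.6,1,0.9,0,0,0,0.3],[0.6,1,0.9,0,0,0,0.3],[0.6,1,0.9,0,0,0,0.3],[0.6,1,0.9,0,0,0,0.3],[0.6,1,0.9,0,0,0,0.3],[0.6,1,0.9,0,0,0,0.3],[0.6,1,0.9,0,0,0,0.3],[0.6,1,0.9,0,0,0,0.3]]]'
python3 nuts.py; python3 to.py .4835 .313 .027
```

```text
time_s: 19.85
tcp_pos: [0.5896, 0.1421, 0.2777]
eef_rot: [179.9, 0.1, -179.9]
contact_force: [0.3, 0.8, -0.5]
gripper_width: 0.0569
gripper_force: 0.0
time_s: 20.65
tcp_pos: [0.4932, 0.3021, 0.1334]
eef_rot: [179.9, 0.0, -179.9]
contact_force: [-0.3, 0.1, -0.4]
gripper_width: 0.0569
gripper_force: 0.0
[0.4102, 0.34, 0.0157, 22.0, 0.0275, 0.0308, 703.0]
[0.4592, 0.2368, 0.0166, 32.0, 0.0286, 0.0318, 662.0]
[0.4824, 0.3124, 0.0158, 28.0, 0.0278, 0.0307, 516.0]
[0.5134, 0.4017, 0.0174, 44.0, 0.0296, 0.0322, 520.0]
units [0.36 0.49 5.17] rows>= 5.2
```

```bash
python3 -m pendant '[[[0.25,0.25,0.9,0,0,0,0.3],[0.23,0.25,0.9,0,0,0,0.3],[0,0,0.9,0,0,0,0.3],[0,0,0.9,0,0,0,0.3],[0,0,0.9,0,0,0,0.3],[0,0,0.7,0,0,0,0.3],[0,0,0.1,0,0,0,0.3],[0,0,0,0,0,0,-0.9]]]'
python3 -m pendant '[[[0,0,0,0,0,0,-0.9],[0,0,0,0,0,0,-0.9],[0,0,0,0,0,0,-0.9],[0,0,-0.5,0,0,0,-0.9],[0,0,-1,0,0,0,-0.9],[0,0,-1,0,0,0,-0.9],[-0.6,-1,-1,0,0,0,-0.9],[-0.6,-1,-1,0,0,0,-0.9]]]'
python3 -m pendant '[[[-0.6,-1,-1,0,0,0,-0.9],[-0.6,-1,-1,0,0,0,-0.9],[-0.6,-1,-1,0,0,0,-0.9],[-0.6,-1,-1,0,0,0,-0.9],[-0.6,-1,-1,0,0,0,-0.9],[-0.6,-1,-1,0,0,0,-0.9],[-0.6,-1,-1,0,0,0,-0.9],[-0.6,-1,-1,0,0,0,-0.9]]]'
python3 -m pendant '[[[-0.6,-1,-1,0,0,0,-0.9],[-0.6,-1,-1,0,0,0,-0.9],[-0.6,-1,-0.3,0,0,0,-0.9],[-0.6,-1,0,0,0,0,-0.9],[-0.6,-1,0,0,0,0,-0.9],[-0.6,-1,0,0,0,0,-0.9],[-0.4,-0.6,0,0,0,0,-0.9],[0,0,0,0,0,0,-0.9]]]'
python3 to.py .684 -.0205 .296 180
```

```text
time_s: 21.5
tcp_pos: [0.4841, 0.3109, 0.0276]
eef_rot: [-180.0, -0.0, -179.9]
contact_force: [-0.5, 1.0, 0.9]
gripper_width: 0.0531
gripper_force: 0.0
time_s: 22.3
tcp_pos: [0.5081, 0.2707, 0.1194]
eef_rot: [180.0, 0.0, -179.8]
contact_force: [0.5, -0.0, -1.2]
gripper_width: 0.0269
gripper_force: 20.0
time_s: 23.1
tcp_pos: [0.6044, 0.1098, 0.2795]
eef_rot: [180.0, 0.0, -179.9]
contact_force: [0.8, 0.6, -0.2]
gripper_width: 0.0268
gripper_force: 20.0
time_s: 23.9
tcp_pos: [0.6849, -0.0224, 0.3236]
eef_rot: [-180.0, -0.0, -180.0]
contact_force: [0.1, 0.4, -0.7]
gripper_width: 0.0267
gripper_force: 20.0
units [0.05 0.1  1.38] rows>= 1.4
turn [-0.   -0.01  0.  ]
```

```bash
python3 -m pendant '[[[0.05,0.1,0.8,0,0,0,-0.9],[0,0,0.6,0,0,0,-0.9],[0,0,0,0,0,0,-0.9],[0,0,0,0,0,0,0],[0,0,0,0,0,0,0],[0,0,0,0,0,0,0],[0,0,-0.7,0,0,0,0],[0,0,-0.8,0,0,0,0.2]]]'
python3 -m pendant '[[[0.75,0.85,0,0,0,0,0.3],[0.75,0.85,0,0,0,0,0.3],[0.75,0.85,0,0,0,0,0.3],[0.75,0.85,0,0,0,0,0.3],[0.75,0.85,0,0,0,0,0.3],[0.75,0.85,0.6,0,0,0,0.3],[0.75,0.85,0.9,0,0,0,0.3],[0.75,0.85,0.9,0,0,0,0.3]]]'
python3 -m pendant '[[[0.75,0.85,0.9,0,0,0,0.3],[0.75,0.85,0.9,0,0,0,0.3],[0.75,0.85,0.9,0,0,0,0.3],[0.75,0.85,0.9,0,0,0,0.3],[0.75,0.85,0.9,0,0,0,0.3],[0.75,0.85,0.9,0,0,0,0.3],[0.75,0.85,0.9,0,0,0,0.3],[0,0.1,0.9,0,0,0,0.3]]]'
python3 nuts.py; python3 to.py .4595 .2368 .027 180
python3 - <<'E'
from h import *
c=cap('side');cv2.imwrite('pics/s4.png',cv2.resize(c['frame'][110:250,180:330],None,fx=3.5,fy=3.5,interpolation=2))
E
```

```text
time_s: 24.7
tcp_pos: [0.6836, -0.0188, 0.3267]
eef_rot: [180.0, 0.0, -179.9]
contact_force: [-0.3, 0.2, 0.2]
gripper_width: 0.0478
gripper_force: 0.0
time_s: 25.5
tcp_pos: [0.5633, 0.118, 0.2787]
eef_rot: [179.9, 0.2, -179.9]
contact_force: [-0.2, 0.6, -0.8]
gripper_width: 0.0572
gripper_force: 0.0
time_s: 26.3
tcp_pos: [0.4576, 0.24, 0.1344]
eef_rot: [179.9, 0.1, -179.8]
contact_force: [-0.0, -0.3, 1.2]
gripper_width: 0.0569
gripper_force: 0.0
[0.4102, 0.339, 0.0165, 22.0, 0.0292, 0.0322, 685.0]
[0.459, 0.2363, 0.0158, 32.0, 0.0282, 0.031, 506.0]
[0.5005, 0.399, 0.0074, 50.0, 0.0103, 0.0112, 61.0]
units [-0.14 -0.1   5.23] rows>= 5.2
turn [-0.   -0.02  0.05]
```

View pics/s4.png

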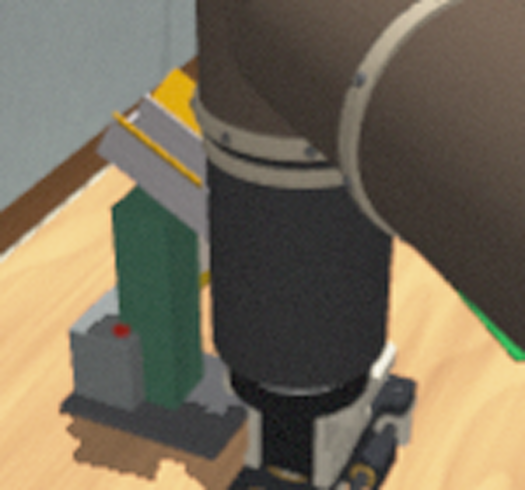

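The arm hides the flap in this view; the upper channel looks clear. On to the third nut.

```bash
python3 -m pendant '[[[-0.07,-0.17,0.9,0,0,0,0.3],[0,0,0.9,0,0,0,0.3],[0,0,0.9,0,0,0,0.3],[0,0,0.9,0,0,0,0.3],[0,0,0.9,0,0,0,0.3],[0,0,0.7,0,0,0,0.3],[0,0,0.15,0,0,0,0.3],[0,0,0,0,0,0,-0.9]]]'
python3 -m pendant '[[[0,0,0,0,0,0,-0.9],[0,0,0,0,0,0,-0.9],[0,0,0,0,0,0,-0.9],[0,0,-0.5,0,0,0,-0.9],[0,0,-1,0,0,0,-0.9],[0,0,-1,0,0,0,-0.9],[-0.7,-0.8,-1,0,0,0,-0.9],[-0.7,-0.8,-1,0,0,0,-0.9]]]'
python3 -m pendant '[[[-0.7,-0.8,-1,0,0,0,-0.9],[-0.7,-0.8,-1,0,0,0,-0.9],[-0.7,-0.8,-1,0,0,0,-0.9],[-0.7,-0.8,-1,0,0,0,-0.9],[-0.7,-0.8,-1,0,0,0,-0.9],[-0.7,-0.8,-1,0,0,0,-0.9],[-0.7,-0.8,-1,0,0,0,-0.9],[-0.7,-0.8,-1,0,0,0,-0.9]]]'
python3 -m pendant '[[[-0.7,-0.8,-1,0,0,0,-0.9],[-0.7,-0.8,-1,0,0,0,-0.9],[-0.7,-0.8,-0.3,0,0,0,-0.9],[-0.7,-0.8,0,0,0,0,-0.9],[-0.7,-0.8,0,0,0,0,-0.9],[-0.7,-0.8,0,0,0,0,-0.9],[0,0,0,0,0,0,-0.9],[0,0,0,0,0,0,-0.9]]]'
python3 to.py .684 -.0205 .296 180
```

```text
time_s: 27.2
tcp_pos: [0.4603, 0.2346, 0.0273]
eef_rot: [180.0, 0.0, -179.9]
contact_force: [0.6, 0.4, 1.3]
gripper_width: 0.053
gripper_force: 0.0
time_s: 28.0
tcp_pos: [0.4877, 0.2022, 0.1185]
eef_rot: [180.0, 0.0, -179.8]
contact_force: [0.7, 0.3, -0.6]
gripper_width: 0.0265
gripper_force: 20.0
time_s: 28.8
tcp_pos: [0.5998, 0.0736, 0.2784]
eef_rot: [180.0, 0.0, -179.9]
contact_force: [0.7, 0.7, -0.3]
gripper_width: 0.0267
gripper_force: 20.0
time_s: 29.6
tcp_pos: [0.6836, -0.0217, 0.3228]
eef_rot: [180.0, -0.0, -179.9]
contact_force: [-1.0, 1.0, -0.6]
gripper_width: 0.0268
gripper_force: 20.0
units [-0.02  0.06  1.34] rows>= 1.3
turn [ 0.   -0.01  0.01]
```

```bash
python3 -m pendant '[[[0,0.05,0.8,0,0,0,-0.9],[0,0,0.55,0,0,0,-0.9],[0,0,0,0,0,0,-0.9],[0,0,0,0,0,0,0],[0,0,0,0,0,0,0],[0,0,0,0,0,0,0],[0,0,-0.7,0,0,0,0],[0,0,-0.8,0,0,0,0.2]]]'
python3 -m pendant '[[[0.4,1,0,0,0,0,0.3],[0.4,1,0,0,0,0,0.3],[0.4,1,0,0,0,0,0.3],[0.4,1,0,0,0,0,0.3],[0.4,1,0,0,0,0,0.3],[0.4,1,0.6,0,0,0,0.3],[0.4,1,0.6,0,0,0,0.3],[0.4,1,0.6,0,0,0,0.3]]]'
python3 -m pendant '[[[0.4,1,0.6,0,0,0,0.3],[0.4,1,0.6,0,0,0,0.3],[0.4,1,0.6,0,0,0,0.3],[0.4,1,0.6,0,0,0,0.3],[0.4,1,0.6,0,0,0,0.3],[0.4,1,0.6,0,0,0,0.3],[0.4,1,0.6,0,0,0,0.3],[0.4,1,0.6,0,0,0,0.3]]]'
python3 -m pendant '[[[0.4,1,0.6,0,0,0,0.3],[0.4,1,0.6,0,0,0,0.3],[0.4,1,0.6,0,0,0,0.3],[0.4,1,0.6,0,0,0,0.3],[0.4,1,0.6,0,0,0,0.3],[0,0,0,0,0,-1,0.3],[0,0,0,0,0,-1,0.3],[0,0,0,0,0,-1,0.3]]]'
python3 nuts.py; python3 to.py .5140 .402 .027
python3 - <<'E'
from h import *
c=cap('top');cv2.imwrite('pics/t5.png',cv2.resize(c['frame'][110:300,100:440],None,fx=2.3,fy=2.3,interpolation=2))
c=cap('side');cv2.imwrite('pics/s5.png',cv2.resize(c['frame'][110:250,180:330],None,fx=3.5,fy=3.5,interpolation=2))
E
```

```text
time_s: 30.4
tcp_pos: [0.684, -0.0204, 0.3266]
eef_rot: [-180.0, 0.0, -179.9]
contact_force: [0.2, -0.4, 0.5]
gripper_width: 0.0474
gripper_force: 0.0
time_s: 31.2
tcp_pos: [0.6198, 0.1405, 0.2905]
eef_rot: [180.0, 0.1, -179.9]
contact_force: [-0.4, 0.8, 0.6]
gripper_width: 0.0572
gripper_force: 0.0
time_s: 32.0
tcp_pos: [0.5556, 0.3007, 0.1943]
eef_rot: [179.9, 0.1, -179.9]
contact_force: [-0.6, -0.4, 0.8]
gripper_width: 0.0564
gripper_force: 0.0
time_s: 32.8
tcp_pos: [0.5153, 0.4004, 0.1338]
eef_rot: [180.0, 0.0, -167.7]
contact_force: [-0.3, -0.2, 0.4]
gripper_width: 0.0569
gripper_force: 0.0
[0.4101, 0.3403, 0.0157, 22.0, 0.0274, 0.0309, 771.0]
[0.5133, 0.4029, 0.0161, 44.0, 0.0283, 0.0312, 507.0]
units [0.05 0.1  5.34] rows>= 5.3
```

View pics/s5.png

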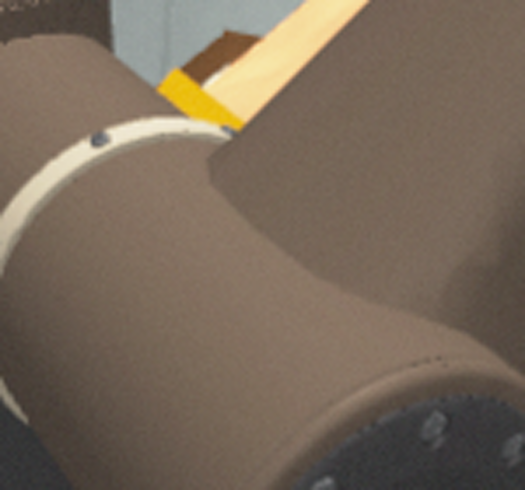

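The arm hides the chute in this view. I grasp the fourth nut at (0.5135, 0.4025).

```bash
python3 -m pendant '[[[0.1,0.1,0.9,0,0,0,0.3],[0,0,0.9,0,0,0,0.3],[0,0,0.9,0,0,0,0.3],[0,0,0.9,0,0,0,0.3],[0,0,0.9,0,0,0,0.3],[0,0,0.7,0,0,0,0.3],[0,0,0.15,0,0,0,0.3],[0,0,0,0,0,0,-0.9]]]'
python3 -m pendant '[[[0,0,0,0,0,0,-0.9],[0,0,0,0,0,0,-0.9],[0,0,0,0,0,0,-0.9],[0,0,-0.5,0,0,0,-0.9],[0,0,-1,0,0,0,-0.9],[0,0,-1,0,0,1,-0.9],[0,0,-1,0,0,1,-0.9],[0,0,-1,0,0,1,-0.9]]]'
python3 -m pendant '[[[-0.4,-1,-0.8,0,0,0,-0.9],[-0.4,-1,-0.8,0,0,0,-0.9],[-0.4,-1,-0.8,0,0,0,-0.9],[-0.4,-1,-0.8,0,0,0,-0.9],[-0.4,-1,-0.8,0,0,0,-0.9],[-0.4,-1,-0.8,0,0,0,-0.9],[-0.4,-1,-0.8,0,0,0,-0.9],[-0.4,-1,-0.8,0,0,0,-0.9]]]'
python3 -m pendant '[[[-0.4,-1,-0.8,0,0,0,-0.9],[-0.4,-1,-0.8,0,0,0,-0.9],[-0.4,-1,-0.8,0,0,0,-0.9],[-0.4,-1,-0.8,0,0,0,-0.9],[-0.4,-1,-0.7,0,0,0,-0.9],[-0.4,-1,0,0,0,0,-0.9],[-0.4,-1,0,0,0,0,-0.9],[-0.4,-1,0,0,0,0,-0.9]]]'
python3 to.py .684 -.0205 .296 180
```

```text
time_s: 33.75
tcp_pos: [0.5129, 0.4009, 0.0265]
eef_rot: [-180.0, -0.0, -167.9]
contact_force: [0.1, -0.6, -0.6]
gripper_width: 0.0533
gripper_force: 0.0
time_s: 34.55
tcp_pos: [0.5129, 0.4008, 0.1183]
eef_rot: [180.0, 0.0, 179.9]
contact_force: [0.1, -0.6, -0.7]
gripper_width: 0.027
gripper_force: 20.0
time_s: 35.35
tcp_pos: [0.5772, 0.2393, 0.2461]
eef_rot: [180.0, 0.0, -179.9]
contact_force: [1.0, -0.7, -0.6]
gripper_width: 0.0268
gripper_force: 20.0
time_s: 36.15
tcp_pos: [0.6412, 0.0795, 0.3235]
eef_rot: [180.0, 0.0, -179.9]
contact_force: [0.9, -0.2, -0.7]
gripper_width: 0.0269
gripper_force: 20.0
units [-2.13 -5.01  1.37] rows>= 5.0
turn [0.   0.01 0.03]
```

```bash
python3 -m pendant '[[[-0.43,-1,0,0,0,0,-0.9],[-0.43,-1,0,0,0,0,-0.9],[-0.43,-1,0,0,0,0,-0.9],[-0.42,-1,0,0,0,0,-0.9],[-0.42,-1,0,0,0,0,-0.9],[0,0,0,0,0,0,-0.9],[0,0,0.7,0,0,0,-0.9],[0,0,0.65,0,0,0,-0.9]]]'
python3 -m pendant '[[[0,0,0,0,0,0,-0.9],[0,0,0,0,0,0,-0.9],[0,0,0,0,0,0,-0.9],[0,0,0,0,0,0,0],[0,0,0,0,0,0,0],[0,0,0,0,0,0,0],[0,0,-0.7,0,0,0,0],[0,0,-0.8,0,0,0,0.2]]]'
python3 -m pendant '[[[0.76,1,0,0,0,0,0.3],[0.76,1,0,0,0,0,0.3],[0.76,1,0,0,0,0,0.3],[0.76,1,0,0,0,0,0.3],[0.76,1,0,0,0,0,0.3],[0.76,1,0.7,0,0,0,0.3],[0.76,1,0.7,0,0,0,0.3],[0.76,1,0.7,0,0,0,0.3]]]'
python3 -m pendant '[[[0.76,1,0.7,0,0,0,0.3],[0.76,1,0.7,0,0,0,0.3],[0.76,1,0.7,0,0,0,0.3],[0.76,1,0.7,0,0,0,0.3],[0.76,1,0.7,0,0,0,0.3],[0.76,1,0.7,0,0,0,0.3],[0.76,1,0.7,0,0,0,0.3],[0.76,1,0.7,0,0,0,0.3]]]'
python3 -m pendant '[[[0.76,1,0.7,0,0,0,0.3],[0.76,1,0.7,0,0,0,0.3],[0,0,0.7,0,0,1,0.3],[0,0,0,0,0,1,0.3],[0,0,0,0,0,0,0.3],[0,0,0,0,0,0,0.3],[0,0,0,0,0,0,0.3],[0,0,0,0,0,0,0.3]]]'
python3 nuts.py; python3 to.py .4102 .340 .027 172
python3 - <<'E'
from h import *
c=cap('top');cv2.imwrite('pics/t6.png',cv2.resize(c['frame'][110:240,220:330],None,fx=4.5,fy=4.5,interpolation=2))
c=cap('side');cv2.imwrite('pics/s6.png',cv2.resize(c['frame'][110:250,180:330],None,fx=3.5,fy=3.5,interpolation=2))
E
```

```text
time_s: 36.95
tcp_pos: [0.6837, -0.0186, 0.2947]
eef_rot: [180.0, 0.0, -179.9]
contact_force: [-0.3, 1.0, -1.6]
gripper_width: 0.027
gripper_force: 20.0
time_s: 37.75
tcp_pos: [0.6842, -0.0187, 0.3262]
eef_rot: [180.0, -0.0, -179.9]
contact_force: [0.6, 0.2, 0.7]
gripper_width: 0.0475
gripper_force: 0.0
time_s: 38.55
tcp_pos: [0.562, 0.1422, 0.2841]
eef_rot: [179.9, 0.1, -179.9]
contact_force: [0.7, -0.2, 0.4]
gripper_width: 0.0568
gripper_force: 0.0
time_s: 39.35
tcp_pos: [0.4401, 0.3023, 0.172]
eef_rot: [179.9, 0.1, -179.9]
contact_force: [0.5, 0.6, 0.1]
gripper_width: 0.0566
gripper_force: 0.0
time_s: 40.15
tcp_pos: [0.4102, 0.3408, 0.13]
eef_rot: [179.9, 0.0, 172.1]
contact_force: [-0.8, 0.6, 0.2]
gripper_width: 0.0568
gripper_force: 0.0
[0.4098, 0.3396, 0.0164, 22.0, 0.0284, 0.0314, 535.0]
units [-0.01 -0.04  5.15] rows>= 5.1
turn [0.01 0.   0.03]
```

View pics/t6.png

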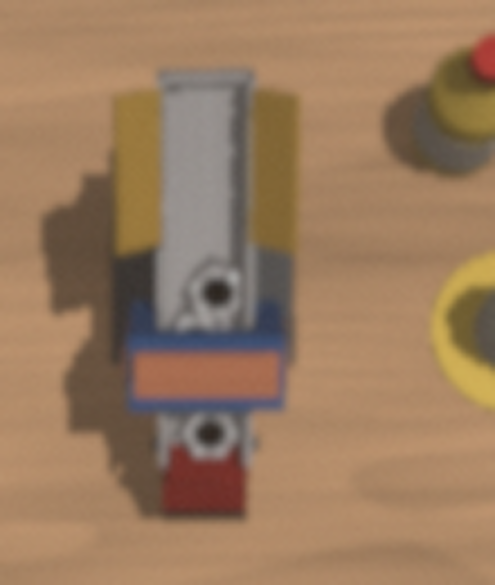

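The chute shows one nut at the flap (208,433), and more under the arch and above it at (215,290); the feed mouth is free. Last nut.

```bash
python3 -m pendant '[[[0,0,0.9,0,0,0,0.3],[0,0,0.9,0,0,0,0.3],[0,0,0.9,0,0,0,0.3],[0,0,0.9,0,0,0,0.3],[0,0,0.9,0,0,0,0.3],[0,0,0.6,0,0,0,0.3],[0,0,0.05,0,0,0,0.3],[0,0,0,0,0,0,-0.9]]]'
python3 -m pendant '[[[0,0,0,0,0,0,-0.9],[0,0,0,0,0,0,-0.9],[0,0,0,0,0,0,-0.9],[0,0,-0.5,0,0,0,-0.9],[0,0,-1,0,0,0,-0.9],[0,0,-1,0,0,0,-0.9],[0,0,-1,0,0,-1,-0.9],[0,0,-1,0,0,-1,-0.9]]]'
python3 -m pendant '[[[-0.76,-1,-0.9,0,0,0,-0.9],[-0.76,-1,-0.9,0,0,0,-0.9],[-0.76,-1,-0.9,0,0,0,-0.9],[-0.76,-1,-0.9,0,0,0,-0.9],[-0.76,-1,-0.9,0,0,0,-0.9],[-0.76,-1,-0.9,0,0,0,-0.9],[-0.76,-1,-0.9,0,0,0,-0.9],[-0.76,-1,-0.9,0,0,0,-0.9]]]'
python3 -m pendant '[[[-0.76,-1,-0.9,0,0,0,-0.9],[-0.76,-1,-0.9,0,0,0,-0.9],[-0.76,-1,-0.9,0,0,0,-0.9],[-0.76,-1,-0.4,0,0,0,-0.9],[-0.76,-1,0,0,0,0,-0.9],[-0.76,-1,0,0,0,0,-0.9],[-0.76,-1,0,0,0,0,-0.9],[-0.76,-1,0,0,0,0,-0.9]]]'
python3 to.py .684 -.0205 .296 180
```

```text
time_s: 41.1
tcp_pos: [0.41, 0.3406, 0.0264]
eef_rot: [-180.0, -0.0, 172.1]
contact_force: [0.2, -0.4, 0.2]
gripper_width: 0.053
gripper_force: 0.0
time_s: 41.9
tcp_pos: [0.4099, 0.3406, 0.1182]
eef_rot: [180.0, 0.0, -179.7]
contact_force: [-0.6, -0.3, -0.7]
gripper_width: 0.0267
gripper_force: 20.0
time_s: 42.7
tcp_pos: [0.532, 0.1798, 0.2623]
eef_rot: [180.0, 0.0, -179.9]
contact_force: [0.3, 0.2, -0.6]
gripper_width: 0.0269
gripper_force: 20.0
time_s: 43.5
tcp_pos: [0.6538, 0.0201, 0.3235]
eef_rot: [180.0, 0.0, -179.9]
contact_force: [-0.5, 0.7, -0.7]
gripper_width: 0.0268
gripper_force: 20.0
units [-1.5  -2.03  1.37] rows>= 2.0
turn [0.   0.   0.03]
```

```bash
python3 -m pendant '[[[-0.75,-1,0,0,0,0,-0.9],[-0.75,-1,0,0,0,0,-0.9],[0,0,0,0,0,0,-0.9],[0,0,0.7,0,0,0,-0.9],[0,0,0.65,0,0,0,-0.9],[0,0,0,0,0,0,-0.9],[0,0,0,0,0,0,-0.9],[0,0,0,0,0,0,0]]]'
python3 -m pendant '[[[0,0,0,0,0,0,0],[0,0,0,0,0,0,0],[0,0,0,0,0,0,0],[0,0,-0.7,0,0,0,0],[0,0,-0.8,0,0,0,0.2],[0.3,-1,0,0,0,0,0.5],[0.3,-1,0,0,0,0,0.5],[0.3,-1,0,0,0,0,0.5]]]'
python3 -m pendant '[[[1,-1,0,0,0,0,0.5],[1,-1,0,0,0,0,0.5],[1,-1,0,0,0,0,0.5],[1,-1,0,0,0,0,0.5],[1,-1,0,0,0,0,0.5],[1,-1,0,0,0,0,0.5],[1,-1,0,0,0,0,0.5],[1,-1,0,0,0,0,0.5]]]'
cat > pan.py <<'E'
from meas import *
for n in ['wrist','top']:
    c=cap(n);P=cloud(c);f=c['frame'];cv2.imwrite(f'pics/pan_{n}.png',f)
    hsv=cv2.cvtColor(f,cv2.COLOR_BGR2HSV).astype(int);H,S,V=[hsv[...,i] for i in range(3)];X,Y,Z=[P[...,i] for i in range(3)]
    reg=(Y<-.15)&(Y>-.55)&(X>.28)&(X<.62)
    g=(H>=45)&(H<=90)&(S>80)&(V>30)&(Z<.015)&reg; b=(H>=100)&(H<=130)&(S>110)&(V>30)&reg&(Z<.09)
    q=P[g|(b&(Z<.02))]; print(n,'mat',cv2.minAreaRect(q[:,:2].astype(np.float32)))
    for lo,hi in [(.044,.056),(.070,.082)]:
        q=P[b&(Z>lo)&(Z<hi)]
        if len(q)>5: print(' rim',lo,len(q),cv2.minAreaRect(q[:,:2].astype(np.float32)))
    k=(V<60)&reg&(Z>.072)&(Z<.09)&(S<90); bl=blobs(k,10)
    for i,a,ce,m in bl: q=P[m];print(' tab',a,q.mean(0).round(4),cv2.minAreaRect(q[:,:2].astype(np.float32)))
E
python3 pan.py
python3 -c "
from h import *
c=cap('side');cv2.imwrite('pics/s7.png',cv2.resize(c['frame'][110:250,180:330],None,fx=3.5,fy=3.5,interpolation=2))"
```

```text
time_s: 44.3
tcp_pos: [0.6838, -0.0183, 0.2961]
eef_rot: [180.0, 0.0, -179.8]
contact_force: [0.5, 0.9, 0.2]
gripper_width: 0.0306
gripper_force: 0.2
time_s: 45.1
tcp_pos: [0.6652, -0.0803, 0.3253]
eef_rot: [180.0, -0.0, -179.9]
contact_force: [0.5, -0.5, 0.1]
gripper_width: 0.0647
gripper_force: 0.0
time_s: 45.9
tcp_pos: [0.5042, -0.2409, 0.3252]
eef_rot: [180.0, -0.0, -180.0]
contact_force: [-0.2, 0.1, 0.1]
gripper_width: 0.0655
gripper_force: 0.0
wrist mat ((0.44907981157302856, -0.3446015417575836), (0.17589184641838074, 0.2503952383995056), 43.89811325073242)
 rim 0.044 1105 ((0.44687098264694214, -0.3457895517349243), (0.10917235165834427, 0.12959179282188416), 36.531455993652344)
 rim 0.07 382 ((0.412339985370636, -0.29966357350349426), (0.10870309174060822, 0.013223011046648026), 36.66634750366211)
 tab 321 [ 0.3993 -0.2808  0.0829] ((0.39951515197753906, -0.2814035415649414), (0.012308446690440178, 0.03489378094673157), 36.185115814208984)
top mat ((0.4205196499824524, -0.3687884211540222), (0.1693219095468521, 0.21508686244487762), 62.433284759521484)
 rim 0.044 170 ((0.4481808543205261, -0.3477466106414795), (0.10969637334346771, 0.12435264885425568), 36.99100112915039)
 rim 0.07 89 ((0.4154950976371765, -0.30399349331855774), (0.10411351174116135, 0.006430731620639563), 36.836299896240234)
 tab 32 [ 0.4021 -0.2831  0.0824] ((0.401041179895401, -0.2822764813899994), (0.0070115951821208, 0.02778717875480652), 29.692829132080078)
```

View pics/pan_wrist.png

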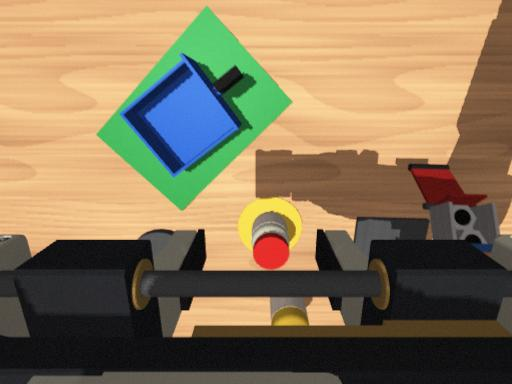

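The wrist view shows the pan on the green mat with its tab at (228,79), the jar on the disc, and nuts in the chute at (462,217). I check the chute from the top, and also whether the arm reaches close-in poses (TCP x ≈ 0.36), since pressing needs that.

```bash
python3 -m pendant '[[[0.7,0.7,0.5,0,0,0,0.5],[0.7,0.7,0.5,0,0,0,0.5],[0.7,0.7,0.5,0,0,0,0.5],[0.7,0.7,0.5,0,0,0,0.5],[0.7,0.7,0.5,0,0,0,0.5],[0.7,0.7,0.5,0,0,0,0.5],[0.7,0.7,0.5,0,0,0,0.5],[0.7,0.7,0.5,0,0,0,0.5]]]'
python3 -m pendant '[[[0.7,0.7,0.5,0,0,0,0.5],[0.7,0.7,0.5,0,0,0,0.5],[0,0.6,0.5,0,0,0,0.5],[0,0.6,0.5,0,0,0,0.5],[0,0.6,0.5,0,0,0,0.5],[0,0.6,0.5,0,0,0,0.5],[0,0.6,0.5,0,0,0,0.5],[0,0.6,0.5,0,0,0,0.5]]]'
python3 -c "
from h import *
print(r.get_state()['joints'])
a=cv2.imread('pics/pan_top.png')[110:240,220:330];b=cv2.imread('pics/s7.png')
a=cv2.resize(a,(416,490),interpolation=2);b=b[:,150:525];cv2.imwrite('pics/chk.png',np.hstack([a,b]));print(b.shape)"
```

```text
time_s: 46.85
tcp_pos: [0.3933, -0.127, 0.2449]
eef_rot: [180.0, -0.0, -179.9]
contact_force: [0.3, 0.3, -0.2]
gripper_width: 0.0656
gripper_force: 0.0
time_s: 47.65
tcp_pos: [0.3658, -0.027, 0.1651]
eef_rot: [180.0, 0.0, -179.9]
contact_force: [-0.6, -0.4, -0.5]
gripper_width: 0.0653
gripper_force: 0.0
[ 2.73009379e+01 -5.68983010e+00 -4.22721844e+01 -5.77680318e-03
 -5.34109688e+01 -1.17193104e+02]
(490, 375, 3)
```

View pics/chk.png

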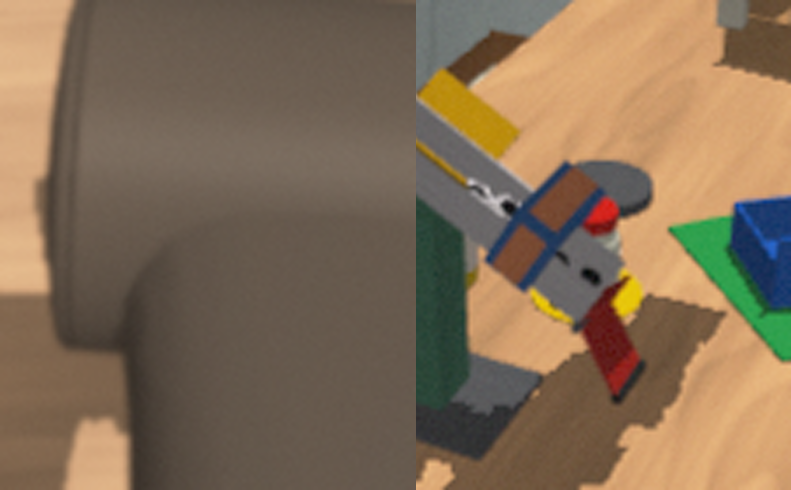

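Side view: flap shut, nuts with bores at (562,258) and (592,275), and more above the arch at (485,190). Close-in reach works; I test a bit further and re-check the chute from above.

```bash
python3 -m pendant '[[[0.1,0.1,0.3,0,0,0,0.5],[0.1,0.1,0.3,0,0,0,0.5],[0.1,0.1,0.3,0,0,0,0.5],[0.1,0.1,0.3,0,0,0,0.5],[0.1,0.1,0.3,0,0,0,0.5],[0.1,0,0.3,0,0,0,0.5],[0.1,0,0,0,0,0,0.5],[0.1,0,0,0,0,0,0.5]]]'
python3 -c "
from h import *
print(r.get_state()['joints'].round(1))
c=cap('top')['frame'];d=cap('wrist')['frame'];
a=cv2.resize(c[110:240,220:330],(406,480),interpolation=2);b=cv2.resize(d,(384,288))
cv2.imwrite('pics/chk2.png',np.hstack([a,cv2.copyMakeBorder(b,0,192,0,0,cv2.BORDER_CONSTANT)]))"
```

```text
time_s: 48.45
tcp_pos: [0.3496, -0.0176, 0.1295]
eef_rot: [-180.0, -0.0, -179.9]
contact_force: [-0.5, 0.9, 0.0]
gripper_width: 0.0658
gripper_force: 0.0
[  30.4   -4.7  -47.1    0.   -47.6 -120.3]
```

View pics/chk2.png

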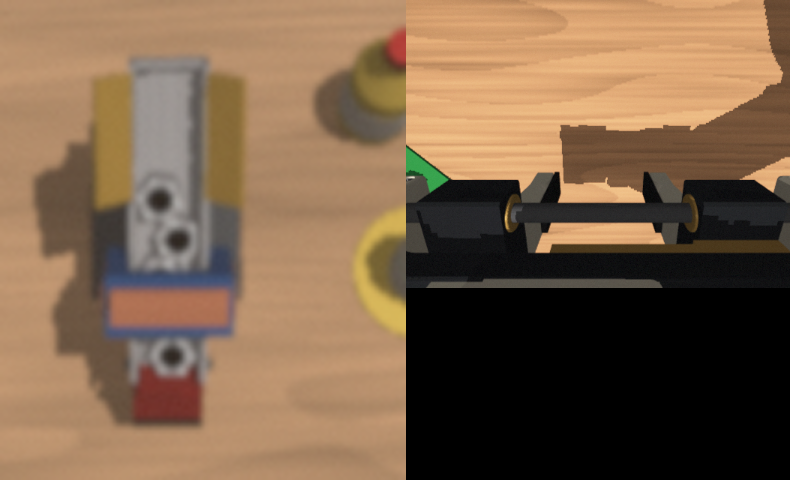

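All five are in: one at the flap (172,355), two at (160,200) and (178,240), the rest under the arch; reach to x = 0.35 works. Now to the pan.

```bash
python3 -m pendant '[[[0,0,-1,0,0,0,0],[0,-0.4,-1,0,0,0,0],[0,-0.9,-1,0,0,0,0],[-0.2,-0.9,-0.6,0,0,0,0],[-0.2,-0.9,0,0,0,0,0],[-0.2,-0.9,0,0,0,0,0],[-0.2,-0.9,0,0,0,0,0],[-0.2,-0.9,0,0,0,0,0]]]'
python3 -m pendant '[[[-0.2,-0.9,0,0,0,0,0],[-0.2,-0.9,0,0,0,0,0],[-0.2,-0.9,0,0,0,0,0],[-0.2,-0.9,0,0,0,0,0],[-0.2,-0.9,0,0,0,0,0],[-0.2,-0.9,0,0,0,0,0],[-0.2,-0.9,0,0,0,0,0],[-0.1,-0.9,0,0,0,0,0]]]'
python3 -m pendant '[[[0,0,0,0,0,0.8,0],[0,0,0,0,0,0.8,0],[0,0,0,0,0,0.8,0],[0,0,0,0,0,0.8,0],[0,0,0,0,0,0.8,0],[0,0,0,0,0,0.8,0],[0,0,0,0,0,0.8,0],[0,0,0,0,0,0.8,0]]]'
python3 -m pendant '[[[0,0,0,0,0,0.8,0],[0,0,0,0,0,0.8,0],[0,0,0,0,0,0.8,0],[0,0,0,0,0,0.8,0],[0,0,0,0,0,0.8,0],[0,0,0,0,0,0.8,0],[0,0,0,0,0,0.8,0],[0,0,0,0,0,0.8,0]]]'
python3 pan.py | grep -A3 wrist; python3 to.py .399 -.2805 .065 126.4
```

```text
time_s: 49.35
tcp_pos: [0.3703, -0.1342, 0.2019]
eef_rot: [180.0, 0.1, -179.9]
contact_force: [0.6, -0.4, -0.0]
gripper_width: 0.0436
gripper_force: 0.0
time_s: 50.15
tcp_pos: [0.4007, -0.2783, 0.2018]
eef_rot: [-180.0, 0.0, -179.9]
contact_force: [-0.0, 0.5, -0.4]
gripper_width: 0.044
gripper_force: 0.0
time_s: 50.95
tcp_pos: [0.4004, -0.2775, 0.2018]
eef_rot: [180.0, 0.0, 154.4]
contact_force: [-0.1, -0.1, -0.8]
gripper_width: 0.0438
gripper_force: 0.0
time_s: 51.75
tcp_pos: [0.4004, -0.2775, 0.2018]
eef_rot: [180.0, 0.0, 128.8]
contact_force: [-0.0, -0.9, 0.3]
gripper_width: 0.0437
gripper_force: 0.0
wrist mat ((0.45003512501716614, -0.34414201974868774), (0.17573916912078857, 0.2505856156349182), 43.84466552734375)
 rim 0.044 1122 ((0.4496230483055115, -0.3497024476528168), (0.10922005772590637, 0.12073108553886414), 36.817684173583984)
 rim 0.07 868 ((0.4112247824668884, -0.297859251499176), (0.10960061848163605, 0.018440760672092438), 36.31285858154297)
 tab 472 [ 0.3978 -0.2801  0.083 ] ((0.39883777499198914, -0.28140902519226074), (0.011140730232000351, 0.036578141152858734), 36.12738037109375)
units [-0.07 -0.15  6.84] rows>= 6.8
turn [0.   0.   0.61]
```

```bash
python3 -m pendant '[[[0,0,0,0,0,0.6,0],[-0.11,-0.17,1,0,0,0,0],[0,0,1,0,0,0,0],[0,0,1,0,0,0,0],[0,0,1,0,0,0,0],[0,0,1,0,0,0,0],[0,0,1,0,0,0,0],[0,0,0.7,0,0,0,0]]]'
python3 -m pendant '[[[0,0,0,0,0,0,-1],[0,0,0,0,0,0,-1],[0,0,0,0,0,0,-1],[0,0,0,0,0,0,-1],[0,0,0,0,0,0,-1],[0,0,0,0,0,0,-1],[0,0,-0.3,0,0,0,-1],[0,0,-0.5,0,0,0,-1]]]' 55
python3 -m pendant '[[[0,0,-0.7,0,0,0,-1],[0,0,-0.8,0,0,0,-1],[0,0,-0.8,0,0,0,-1],[0,0,-0.8,0,0,0,-1],[0,0,-0.8,0,0,0,-1],[0,0,-0.8,0,0,0,-1],[0,0,-0.5,0,0,0,-1],[0,0,0,0,0,0,-1]]]'
python3 to.py .345 -.16 .185 178.5
```

```text
time_s: 52.65
tcp_pos: [0.3985, -0.2811, 0.0665]
eef_rot: [-180.0, -0.0, 126.6]
contact_force: [-0.6, 0.1, -0.4]
gripper_width: 0.0438
gripper_force: 0.0
time_s: 53.45
tcp_pos: [0.3981, -0.2809, 0.0835]
eef_rot: [-179.9, -0.1, 126.5]
contact_force: [-0.3, 0.8, -1.8]
gripper_width: 0.0121
gripper_force: 55.0
time_s: 54.25
tcp_pos: [0.3995, -0.2814, 0.1892]
eef_rot: [179.9, 0.1, 126.5]
contact_force: [0.6, -0.6, -1.6]
gripper_width: 0.0122
gripper_force: 55.0
units [6.5  1.42 0.2 ] rows>= 6.5
turn [ 1.0e-02  4.0e-02 -1.3e+01]
```

```bash
python3 -m pendant '[[[0.5,0.1,0,0,0,0,-1],[0.9,0.2,0,0,0,0,-1],[0.9,0.2,0,0,0,0,-1],[0.9,0.2,0,0,0,0,-1],[0.9,0.2,0,0,0,0,-1],[0.9,0.2,0,0,0,0,-1],[0.9,0.2,0,0,0,0,-1],[0.6,0.1,0,0,0,0,-1]]]'
python3 -m pendant '[[[0,0,0,0,0,-0.5,-1],[0,0,0,0,0,-0.7,-1],[0,0,0,0,0,-0.7,-1],[0,0,0,0,0,-0.7,-1],[0,0,0,0,0,-0.7,-1],[0,0,0,0,0,-0.7,-1],[0,0,0,0,0,-0.7,-1],[0,0,0,0,0,-0.7,-1]]]'
python3 -m pendant '[[[0,0,0,0,0,-1,-1],[0,0,0,0,0,-1,-1],[0,0,0,0,0,-1,-1],[0,0,0,0,0,-1,-1],[0,0,0,0,0,-1,-1],[0,0,0,0,0,-1,-1],[0,0,0,0,0,-1,-1],[0,0,0,0,0,-0.6,-1]]]'
python3 to.py .345 -.1 .13 178.5
python3 -c "
from h import *
print(r.get_state()['joints'].round(1))"
```

```text
time_s: 55.05
tcp_pos: [0.3424, -0.1589, 0.1866]
eef_rot: [-179.9, -0.1, 126.5]
contact_force: [-1.0, -0.5, -2.1]
gripper_width: 0.012
gripper_force: 55.0
time_s: 55.85
tcp_pos: [0.3429, -0.1597, 0.1866]
eef_rot: [-180.0, -0.1, 148.2]
contact_force: [-0.6, 0.1, -1.7]
gripper_width: 0.0121
gripper_force: 55.0
time_s: 56.65
tcp_pos: [0.3429, -0.1597, 0.1866]
eef_rot: [180.0, -0.1, 178.7]
contact_force: [-0.5, 0.8, -0.9]
gripper_width: 0.0117
gripper_force: 55.0
units [-0.04  2.99  2.83] rows>= 3.0
turn [ 0.   -0.03  0.04]
[  5.5  -5.8 -39.1  -0.  -56.8 -96.8]
```

```bash
python3 -m pendant '[[[0.05,0.5,0.35,0,0,0,-1],[0.05,0.6,0.4,0,0,0,-1],[0.05,0.6,0.4,0,0,0,-1],[0,0.6,0.4,0,0,0,-1],[0,0.6,0.4,0,0,0,-1],[0,0.6,0.4,0,0,0,-1],[0,0.6,0.4,0,0,0,-1],[0,0.5,0.08,0,0,0,-1]]]'
python3 -c "
from meas import *
for n in ['top','side']:
    c=cap(n);P=cloud(c);cv2.imwrite(f'pics/p_{n}.png',c['frame'])
    hsv=cv2.cvtColor(c['frame'],cv2.COLOR_BGR2HSV).astype(int);H,S,V=[hsv[...,i] for i in range(3)]
    b=(H>=100)&(H<=130)&(S>110)&(V>30)&(P[...,2]>.03)&(P[...,2]<.16)&(P[...,0]<.54)&(abs(P[...,1]+.05)<.15)
    q=P[b]; print(n,len(q),np.percentile(q,[1,99],axis=0).round(3).tolist()); t=q[(q[:,2]>.095)];print(np.percentile(t,[1,50,99],axis=0).round(3).tolist())
    t=q[q[:,0]>q[:,0].max()-.008];print('front',np.median(t,0).round(3), t[:,2].max())
"
python3 to.py .345 -.012 .13 178.5
```

```text
time_s: 57.45
tcp_pos: [0.3417, -0.0677, 0.1294]
eef_rot: [-180.0, -0.2, 178.5]
contact_force: [-0.1, -0.7, -1.7]
gripper_width: 0.0116
gripper_force: 55.0
top 1648 [[0.375, -0.123, 0.064], [0.484, -0.019, 0.115]]
[[0.378, -0.124, 0.098], [0.444, -0.02, 0.113], [0.485, -0.018, 0.117]]
front [ 0.481 -0.069  0.069] 0.11735639273144882
side 1518 [[0.365, -0.124, 0.066], [0.486, -0.011, 0.129]]
[[0.362, -0.124, 0.095], [0.437, -0.017, 0.107], [0.487, -0.011, 0.138]]
front [ 0.483 -0.073  0.1  ] 0.11542163127045335
units [-0.07  2.77  0.  ] rows>= 2.8
turn [-0.01 -0.03  0.02]
```

```bash
python3 -m pendant '[[[0,0.4,0,0,0,0,-1],[0,0.5,0,0,0,0,-1],[0,0.5,0,0,0,0,-1],[0,0.5,0,0,0,0,-1],[0,0.5,0,0,0,0,-1],[0,0.35,0,0,0,0,-1],[0,0,0,0,0,0,-1],[0,0,0,0,0,0,-1]]]'
python3 -m pendant '[[[-0.3,0,0,0,0,0,-1],[-0.4,0,0,0,0,0,-1],[-0.5,0,0,0,0,0,-1],[-0.6,0,0,0,0,0,-1],[-0.6,0,0,0,0,0,-1],[-0.6,0,0,0,0,0,-1],[-0.5,0,0,0,0,0,-1],[-0.45,0,0,0,0,0,-1]]]'
python3 -m pendant '[[[0,0,0,0,0,0,-1],[0,0,0,0,0,0,-1],[0,0,0,0,0,0,-1],[0,0,0,0,0,0,-1],[0,0,0,0,0,0,-1],[0,0,0,0,0,0,-1],[0,0,0,0,0,0,-1],[0,0,0,0,0,0,-1]]]'
python3 -c "
from h import *
a=cap('top')['frame'][110:260,210:330];b=cap('side')['frame'][110:260,200:330]
cv2.imwrite('pics/push.png',np.hstack([cv2.resize(a,(400,500),interpolation=2),cv2.resize(b,(400,462),interpolation=2)[:,:] if 0 else cv2.resize(b,(400,500),interpolation=2)]))"
python3 to.py .424 -.014 .13
```

```text
time_s: 58.35
tcp_pos: [0.3448, -0.0129, 0.1309]
eef_rot: [-180.0, -0.0, 178.5]
contact_force: [-0.5, -0.8, -2.6]
gripper_width: 0.0114
gripper_force: 55.0
time_s: 59.15
tcp_pos: [0.4213, -0.0163, 0.129]
eef_rot: [-179.9, -0.5, 178.4]
contact_force: [-9.8, -0.6, -5.2]
gripper_width: 0.0116
gripper_force: 55.0
time_s: 59.95
tcp_pos: [0.4218, -0.0157, 0.1296]
eef_rot: [-179.9, -0.3, 178.5]
contact_force: [-5.5, -1.3, -10.3]
gripper_width: 0.0116
gripper_force: 55.0
units [-0.11  0.09 -0.02] rows>= 0.1
```

View pics/push.png

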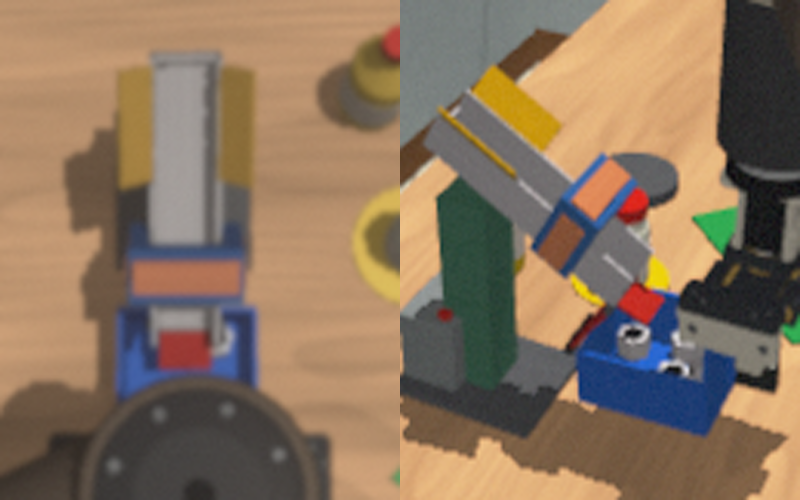

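Top and side views: the channel is empty above and below the arch, the flap is tipped, and nuts lie in the pan at (632,340), (685,345) and (675,370). I hold a little longer, then back off and lower.

```bash
python3 -m pendant '[[[-0.15,0,0,0,0,0,-1],[0,0,0,0,0,0,-1],[0,0,0,0,0,0,-1],[0,0,0,0,0,0,-1],[0,0,0,0,0,0,-1],[0,0,0,0,0,0,-1],[0,0,0,0,0,0,-1],[0,0,0,0,0,0,-1]]]'
python3 -c "
from meas import *
c=cap('side');P=cloud(c);f=c['frame'].astype(int)
g=(f.max(2)-f.min(2)<30)&(f.min(2)>110)&(P[...,0]>.38)&(P[...,0]<.6)&(abs(P[...,1]+.015)<.05)&(P[...,2]>.06)&(P[...,2]<.12)
for i,a,ce,m in blobs(g,6): print(a,ce.round(0),np.median(P[m],0).round(3))
cv2.imwrite('pics/push2.png',cv2.resize(c['frame'][150:250,230:330],(700,600),interpolation=2)[:, :])
"
```

```text
time_s: 60.85
tcp_pos: [0.4249, -0.0158, 0.1298]
eef_rot: [-179.9, -0.2, 178.5]
contact_force: [-6.9, -0.1, -9.1]
gripper_width: 0.0117
gripper_force: 55.0
7 [271. 209.] [ 0.558 -0.044  0.078]
38 [276. 212.] [ 0.539 -0.034  0.079]
59 [291. 216.] [ 0.495 -0.042  0.081]
13 [311. 219.] [0.427 0.005 0.118]
```

View pics/push2.png

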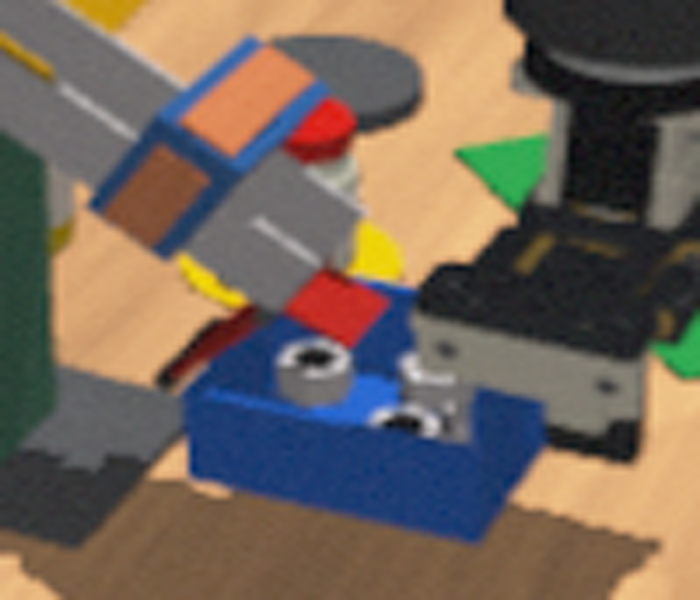

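At least three nuts are visible in the pan, at (312,370), (405,420) and (430,390), and none at the lip. I back off slowly and weigh the pan.

```bash
python3 -m pendant '[[[0.2,0,0,0,0,0,-1],[0.4,0,0,0,0,0,-1],[0.6,0,0,0,0,0,-1],[0.6,0,0,0,0,0,-1],[0.6,0,0,0,0,0,-1],[0.6,0,0,0,0,0,-1],[0.6,0,0,0,0,0,-1],[0.45,0,0,0,0,0,-1]]]'
python3 -m pendant '[[[0,0,0,0,0,0,-1],[0,0,0,0,0,0,-1],[0,0,0,0,0,0,-1],[0,0,0,0,0,0,-1],[0,0,0,0,0,0,-1],[0,0,0,0,0,0,-1],[0,0,0,0,0,0,-1],[0,0,0,0,0,0,-1]]]'
python3 -c "
from meas import *
c=cap('top');P=cloud(c);f=c['frame'].astype(int)
X,Y,Z=[P[...,i] for i in range(3)]
dx=X-.541; h=Z-(.14+.577*dx)
m=(abs(Y+.02)<.017)&(dx>.09)&(dx<.17);print('upper channel height above floor',np.percentile(h[m],[1,50,95]).round(4))
m=(abs(Y+.0175)<.016)&(dx>-.03)&(dx<.005);print('lip z',np.percentile(Z[m],[1,50,99]).round(3))
g=(f.max(2)-f.min(2)<30)&(f.min(2)>100)&(X>.36)&(X<.5)&(abs(Y+.015)<.05)&(Z>.06)&(Z<.11)
for i,a,ce,mm in blobs(g,6): print(a,ce.round(0),np.median(P[mm],0).round(3))
c=cap('side');P=cloud(c);X,Y,Z=[P[...,i] for i in range(3)];dx=X-.541;h=Z-(.14+.577*dx)
f=c['frame'].astype(int);g=(f.max(2)-f.min(2)<30)&(f.min(2)>100)&(X>.36)&(X<.5)&(abs(Y+.015)<.05)&(Z>.06)&(Z<.11)
for i,a,ce,mm in blobs(g,6): print('side',a,ce.round(0),np.median(P[mm],0).round(3))
print(np.mean([r.get_state()['contact_force'] for _ in range(3)],0))
"
```

```text
time_s: 61.7
tcp_pos: [0.346, -0.0125, 0.1316]
eef_rot: [179.9, 0.2, 178.5]
contact_force: [-0.2, 0.2, -4.0]
gripper_width: 0.0116
gripper_force: 55.0
time_s: 62.5
tcp_pos: [0.3459, -0.013, 0.1309]
eef_rot: [-180.0, -0.0, 178.5]
contact_force: [0.9, -0.5, -3.6]
gripper_width: 0.0115
gripper_force: 55.0
upper channel height above floor [-0.0036 -0.0002  0.0025]
lip z [-0.001  0.144  0.163]
76 [274. 240.] [ 0.465 -0.04   0.08 ]
68 [278. 258.] [ 0.417 -0.05   0.083]
89 [260. 260.] [ 0.411 -0.002  0.084]
side 78 [301. 220.] [ 0.464 -0.03   0.078]
side 108 [320. 225.] [ 0.412 -0.038  0.081]
[ 0.09573795 -1.00017698 -3.70701107]
```

```bash
python3 -c "
from meas import *
F=[]
for k in range(20):
    c=cap('top'); F.append(r.get_state()['contact_force'].copy()); 
print(np.mean(F,0),np.std(F,0))
c=cap('side');P=cloud(c);X,Y,Z=[P[...,i] for i in range(3)]
f=c['frame'].astype(int);g=(f.max(2)-f.min(2)<30)&(X>.36)&(X<.5)&(abs(Y+.015)<.05)&(Z>.068)&(Z<.12)
for i,a,ce,mm in blobs(g,6): print('side',a,ce.round(0),np.percentile(P[mm],[2,98],axis=0).round(3).tolist())
# dark bores / gray inside chute lower opening
g=(f.max(2)-f.min(2)<30)&(f.min(2)>100)&(X>.5)&(X<.64)&(abs(Y+.018)<.025)&(Z>.14)&(Z<.24)
for i,a,ce,mm in blobs(g,6): print('chute',a,ce.round(0),np.median(P[mm],0).round(3))
c=cap('top');P=cloud(c);X,Y,Z=[P[...,i] for i in range(3)];f=c['frame'].astype(int)
g=(f.max(2)-f.min(2)<35)&(f.max(2)>40)&(X>.36)&(X<.5)&(abs(Y+.015)<.05)&(Z>.068)&(Z<.12)
for i,a,ce,mm in blobs(g,6): print('top',a,ce.round(0),np.percentile(P[mm],[2,98],axis=0).round(3).tolist())
"
```

```text
[ 0.04727298  0.07462682 -3.86373379] [0.36034285 0.39316577 0.52063906]
side 85 [301. 219.] [[0.453, -0.06, 0.069], [0.482, -0.024, 0.081]]
side 157 [320. 225.] [[0.386, -0.063, 0.069], [0.432, 0.013, 0.095]]
side 6 [337. 227.] [[0.36, -0.009, 0.098], [0.362, -0.007, 0.109]]
chute 218 [245. 168.] [ 0.627 -0.037  0.21 ]
chute 193 [272. 184.] [ 0.554 -0.038  0.166]
chute 26 [261. 191.] [0.568 0.006 0.162]
top 9 [249. 231.] [[0.488, 0.014, 0.104], [0.489, 0.034, 0.109]]
top 29 [269. 231.] [[0.486, -0.063, 0.104], [0.488, 0.007, 0.11]]
top 97 [274. 239.] [[0.454, -0.054, 0.072], [0.483, -0.028, 0.084]]
top 90 [279. 257.] [[0.406, -0.063, 0.077], [0.431, -0.039, 0.086]]
top 260 [259. 265.] [[0.382, -0.023, 0.069], [0.426, 0.027, 0.098]]
```

The weight, 3.86 N, matches the pan plus five nuts. Carrying it back to the mat.

```bash
python3 -m pendant '[[[0,-0.2,-0.2,0,0,0,-1],[0,-0.5,-0.4,0,0,0,-1],[0,-0.7,-0.5,0,0,0,-1],[0,-0.8,-0.5,0,0,0,-1],[0,-0.8,-0.4,0,0,0,-1],[0,-0.8,-0.3,0,0,0,-1],[0,-0.8,-0.2,0,0,0,-1],[0,-0.8,0,0,0,0,-1]]]'
python3 -m pendant '[[[0,-0.8,0,0,0,0,-1],[0,-0.6,0,0,0,0,-1],[0,-0.3,0,0,0,0.2,-1],[0,0,0,0,0,0.5,-1],[0,0,0,0,0,0.7,-1],[0,0,0,0,0,0.8,-1],[0,0,0,0,0,0.8,-1],[0,0,0,0,0,0.8,-1]]]'
python3 -m pendant '[[[0,0,0,0,0,0.8,-1],[0,0,0,0,0,0.8,-1],[0,0,0,0,0,0.8,-1],[0,0,0,0,0,0.8,-1],[0,0,0,0,0,0.8,-1],[0,0,0,0,0,0.8,-1],[0,0,0,0,0,0.8,-1],[0,0,0,0,0,0.8,-1]]]'
python3 -m pendant '[[[0,0,0,0,0,0.7,-1],[0,0,0,0,0,0.6,-1],[0,0,0,0,0,0.4,-1],[0,0,0,0,0,0.2,-1],[0,0,0,0,0,0,-1],[0,0,0,0,0,0,-1],[0,0,0,0,0,0,-1],[0,0,0,0,0,0,-1]]]'
python3 to.py .4087 -.2958 .070 130
```

```text
time_s: 64.5
tcp_pos: [0.3431, -0.1222, 0.1822]
eef_rot: [180.0, 0.1, 178.5]
contact_force: [0.5, 0.8, -3.2]
gripper_width: 0.012
gripper_force: 55.0
time_s: 65.3
tcp_pos: [0.342, -0.1552, 0.1813]
eef_rot: [180.0, 0.0, 163.1]
contact_force: [-0.1, 0.1, -3.3]
gripper_width: 0.0115
gripper_force: 55.0
time_s: 66.1
tcp_pos: [0.3421, -0.1551, 0.1814]
eef_rot: [180.0, 0.0, 137.5]
contact_force: [1.0, 1.0, -4.1]
gripper_width: 0.0117
gripper_force: 55.0
time_s: 66.9
tcp_pos: [0.3422, -0.1549, 0.181]
eef_rot: [180.0, -0.0, 130.1]
contact_force: [-0.3, -0.1, -3.4]
gripper_width: 0.0117
gripper_force: 55.0
units [-7.53 -2.    5.55] rows>= 7.5
turn [ 0.   -0.    0.03]
```

```bash
python3 -m pendant '[[[-0.4,-0.1,0,0,0,0,-1],[-0.7,-0.2,0,0,0,0,-1],[-0.8,-0.2,0,0,0,0,-1],[-0.8,-0.2,0,0,0,0,-1],[-0.8,-0.2,0,0,0,0,-1],[-0.8,-0.2,0,0,0,0,-1],[-0.8,-0.2,0,0,0,0,-1],[-0.8,-0.2,0,0,0,0,-1]]]'
python3 -m pendant '[[[-0.8,-0.3,0.2,0,0,0,-1],[-0.6,-0.2,0.4,0,0,0,-1],[-0.2,0,0.6,0,0,0,-1],[0,0,0.6,0,0,0,-1],[0,0,0.6,0,0,0,-1],[0,0,0.6,0,0,0,-1],[0,0,0.6,0,0,0,-1],[0,0,0.4,0,0,0,-1]]]'
python3 -m pendant '[[[0,0,0.4,0,0,0,-1],[0,0,0.3,0,0,0,-1],[0,0,0.2,0,0,0,-1],[0,0,0.2,0,0,0,-1],[0,0,0.1,0,0,0,-1],[0,0,0.1,0,0,0,-1],[0,0,0,0,0,0,-1],[0,0,0,0,0,0,-1]]]'
python3 to.py .4087 -.2958 .0675 130
```

```text
time_s: 67.7
tcp_pos: [0.3956, -0.2658, 0.1807]
eef_rot: [-180.0, -0.0, 130.1]
contact_force: [-0.2, 0.9, -4.7]
gripper_width: 0.0115
gripper_force: 55.0
time_s: 68.5
tcp_pos: [0.4078, -0.295, 0.0997]
eef_rot: [-180.0, -0.1, 130.1]
contact_force: [-0.0, 0.0, -4.3]
gripper_width: 0.0117
gripper_force: 55.0
time_s: 69.3
tcp_pos: [0.4085, -0.2956, 0.0761]
eef_rot: [180.0, 0.1, 130.1]
contact_force: [-4.3, 5.0, 7.5]
gripper_width: 0.0118
gripper_force: 55.0
units [-0.01  0.    0.43] rows>= 0.4
turn [0.01 0.02 0.03]
```

Contact comes 8 mm early, so the pan is probably nose-down a little in the grip. I ease the grip, lower the rest and open.

```bash
python3 -m pendant '[[[0,0,0,0,0,0,-1],[0,0,0,0,0,0,-1],[0,0,0,0,0,0,-1],[0,0,0.1,0,0,0,-1],[0,0,0.1,0,0,0,-1],[0,0,0.1,0,0,0,-1],[0,0,0.1,0,0,0,-1],[0,0,0,0,0,0,-1]]]' 4
python3 -m pendant '[[[0,0,0,0,0,0,-0.6],[0,0,0,0,0,0,-0.3],[0,0,0,0,0,0,0],[0,0,0,0,0,0,0],[0,0,-0.5,0,0,0,0],[0,0,-1,0,0,0,0],[0,0,-1,0,0,0,0],[0,0,-1,0,0,0,0]]]'
python3 -m pendant '[[[0,0,-1,0,0,0,0],[0,0,-1,0,0,0,0],[0,0,-1,0,0,0,0],[0,0,-1,0,0,0,0],[0.8,0,-0.5,0,0,0,0],[0.8,0,0,0,0,0,0],[0.8,0,0,0,0,0,0],[0.8,0,0,0,0,0,0]]]'
python3 pan.py
python3 -c "
from meas import *
for n in ['wrist','top']:
    c=cap(n);P=cloud(c);f=c['frame'].astype(int);X,Y,Z=[P[...,i] for i in range(3)]
    hsv=cv2.cvtColor(c['frame'],cv2.COLOR_BGR2HSV).astype(int)
    g=(f.max(2)-f.min(2)<40)&(f.max(2)>90)&(np.hypot(X-.46,Y+.36)<.1)&(Z<.06)
    for i,a,ce,mm in blobs(g,15): print(n,a,ce.round(0),np.percentile(P[mm],[2,98],axis=0).round(3).tolist())
    h,s=hsv[...,0],hsv[...,1];m=((h<8)|(h>172))&(s>150)&(abs(Z-.095)<.008)&(np.hypot(X-.63,Y+.226)<.06)
    if m.sum()>10: print(n,'jar',cv2.minEnclosingCircle(P[m][:,:2].astype(np.float32)),np.median(Z[m]))
"
```

```text
time_s: 70.1
tcp_pos: [0.4085, -0.2958, 0.0671]
eef_rot: [-180.0, 0.0, 130.1]
contact_force: [-1.5, -1.0, 2.6]
gripper_width: 0.012
gripper_force: 4.0
time_s: 70.9
tcp_pos: [0.4083, -0.2955, 0.1384]
eef_rot: [180.0, 0.0, 130.1]
contact_force: [0.8, -0.2, 0.1]
gripper_width: 0.0438
gripper_force: 0.0
time_s: 71.7
tcp_pos: [0.3655, -0.2454, 0.2264]
eef_rot: [-180.0, -0.0, 130.1]
contact_force: [0.2, 0.3, 0.4]
gripper_width: 0.0437
gripper_force: 0.0
wrist mat ((0.44680356979370117, -0.34030693769454956), (0.1751200258731842, 0.241216242313385), 43.83255386352539)
 rim 0.044 546 ((0.45880067348480225, -0.3557884693145752), (0.10957592725753784, 0.11127471178770065), 40.052371978759766)
 rim 0.07 521 ((0.42427384853363037, -0.31573179364204407), (0.08257701247930527, 0.005542347673326731), 39.82054138183594)
 tab 366 [ 0.4054 -0.2926  0.0828] ((0.4069383144378662, -0.2944134771823883), (0.010744299739599228, 0.03521852567791939), 40.42243957519531)
top mat ((0.4592441916465759, -0.3544042110443115), (0.17420732975006104, 0.22261421382427216), 44.00632858276367)
 rim 0.044 183 ((0.4675870
[... 193 characters left out ...]
733826), 45.067543029785156)
wrist 39 [233. 269.] [[0.416, -0.375, 0.021], [0.428, -0.364, 0.027]]
wrist 80 [274. 269.] [[0.447, -0.353, 0.013], [0.472, -0.316, 0.038]]
wrist 227 [242. 306.] [[0.456, -0.42, 0.013], [0.482, -0.393, 0.027]]
wrist jar ((0.6342299580574036, -0.21257683634757996), 0.020513901486992836) 0.09573596560448289
top 28 [370. 221.] [[0.479, -0.365, 0.001], [0.542, -0.287, 0.007]]
top 115 [401. 235.] [[0.453, -0.43, 0.006], [0.486, -0.395, 0.029]]
top 165 [377. 240.] [[0.432, -0.356, 0.01], [0.477, -0.31, 0.039]]
top 81 [392. 249.] [[0.42, -0.402, 0.006], [0.442, -0.364, 0.029]]
top jar ((0.6279866099357605, -0.22654682397842407), 0.024115892127156258) 0.09511823425689758
```

```bash
python3 -m pendant '[[[0,0.5,-1,0,0,0,0],[0,1,-1,0,0,0,0],[0,1,-1,0,0,0,0],[0,1,-0.5,0,0,0,0],[0,1,0,0,0,0,0],[0,0.5,0,0,0,0,0],[0,0,0,0,0,0,0],[0,0,0,0,0,0,0]]]'
python3 -c "
from meas import *
c=cap('top');P=cloud(c);f=c['frame'];X,Y,Z=[P[...,i] for i in range(3)]
hsv=cv2.cvtColor(f,cv2.COLOR_BGR2HSV).astype(int);H,S,V=[hsv[...,i] for i in range(3)]
b=(H>=100)&(H<=130)&(S>110)&(np.hypot(X-.455,Y+.355)<.12)
q=P[b&(Z>.04)&(Z<.062)];A=np.c_[q[:,:2],np.ones(len(q))];print('rim plane',np.linalg.lstsq(A,q[:,2],rcond=None)[0],cv2.minAreaRect(q[:,:2].astype(np.float32)),len(q))
fi=f.astype(int);g=(fi.max(2)-fi.min(2)<40)&(fi.max(2)>70)&(np.hypot(X-.46,Y+.36)<.08)&(Z>.012)&(Z<.05)
for i,a,ce,mm in blobs(g,15): print(a,ce.round(0),np.percentile(P[mm],[2,98],axis=0).round(3).tolist())
dx=X-.541;m=(abs(Y+.019)<.016)&(dx<.18);
hd=Z-(.14+.577*dx)
for lo,hi in [(0,.012),(.085,.12),(.12,.17)]:
    k=m&(dx>lo)&(dx<hi);print(lo,k.sum(),np.percentile(hd[k],[5,50,95]).round(3))
"
```

```text
time_s: 72.7
tcp_pos: [0.4431, -0.1822, 0.2963]
eef_rot: [-179.9, -0.1, 130.1]
contact_force: [-0.9, -0.5, -0.7]
gripper_width: 0.0439
gripper_force: 0.0
rim plane [0. 0. 0.] ((0.0, 0.0), (0.0, 0.0), 0.0) 0Traceback (most recent call last):
  File "<string>", line 12, in <module>
    k=m&(dx>lo)&(dx<hi);print(lo,k.sum(),np.percentile(hd[k],[5,50,95]).round(3))
                                         ~~~~~~~~~~~~~^^^^^^^^^^^^^^^^^
    return _quantile_unchecked(
        a, q, axis, out, overwrite_input, method, keepdims, weights)
    return _ureduce(a,
                    func=_quantile_ureduce_func,
    ...<5 lines>...
                    overwrite_input=overwrite_input,
                    method=method)
    r = func(a, **kwargs)
    result = _quantile(arr,
                       quantiles=q,
    ...<2 lines>...
                       out=out,
                       weights=wgt)
    slices_having_nans = np.isnan(arr[-1, ...])
                                  ~~~^^^^^^^^^
IndexError: index -1 is out of bounds for axis 0 with size 0
```

```bash
python3 -m pendant '[[[1,0.2,0,0,0,0,0],[1,0.2,0,0,0,0,0],[1,0.2,0,0,0,0,0],[1,0.2,0,0,0,0,0],[1,0.2,0,0,0,0,0],[1,0.2,0,0,0,0,0],[1,0.2,0,0,0,0,0],[1,0.2,0,0,0,0,0]]]'
python3 -c "
from meas import *
c=cap('top');P=cloud(c);f=c['frame'];X,Y,Z=[P[...,i] for i in range(3)]
hsv=cv2.cvtColor(f,cv2.COLOR_BGR2HSV).astype(int);H,S,V=[hsv[...,i] for i in range(3)]
b=(H>=100)&(H<=130)&(S>110)&(np.hypot(X-.455,Y+.355)<.12)
q=P[b&(Z>.04)&(Z<.062)];A=np.c_[q[:,:2],np.ones(len(q))];print('rim plane',np.linalg.lstsq(A,q[:,2],rcond=None)[0],cv2.minAreaRect(q[:,:2].astype(np.float32)),len(q))
fi=f.astype(int);g=(fi.max(2)-fi.min(2)<40)&(fi.max(2)>70)&(np.hypot(X-.46,Y+.36)<.08)&(Z>.012)&(Z<.05)
for i,a,ce,mm in blobs(g,15): print(a,ce.round(0),np.percentile(P[mm],[2,98],axis=0).round(3).tolist())
dx=X-.541;m=(abs(Y+.019)<.016)&(dx<.18);
hd=Z-(.14+.577*dx)
for lo,hi in [(0,.012),(.085,.12),(.12,.17)]:
    k=m&(dx>lo)&(dx<hi);print(lo,k.sum(),np.percentile(hd[k],[5,50,95]).round(3) if k.sum() else '')
"
```

```text
time_s: 73.55
tcp_pos: [0.3639, -0.0392, 0.2969]
eef_rot: [180.0, 0.0, 130.0]
contact_force: [0.9, 0.5, 0.3]
gripper_width: 0.0437
gripper_force: 0.0
rim plane [-0.00074826  0.0002527   0.05208814] ((0.4632546305656433, -0.36048391461372375), (0.1100827306509018, 0.11838150024414062), 39.76110076904297) 226
39 [374. 223.] [[0.472, -0.365, 0.013], [0.538, -0.287, 0.044]]
351 [399. 239.] [[0.406, -0.431, 0.013], [0.526, -0.367, 0.046]]
188 [376. 240.] [[0.434, -0.355, 0.019], [0.475, -0.305, 0.038]]
0 76 [-0.002  0.001  0.072]
0.085 208 [-0.003 -0.     0.002]
0.12 326 [-0.003  0.     0.003]
```

```bash
python3 -c "
from plant import r
print(r.close_job())"
```

```text
the job is handed in; nothing more can be done
None
```

I handed the job in at about 74 s: the jar stands on the yellow disc, the chute's visible channel is empty, and the pan lies flat and centred on the green mat; its weight matches all five nuts, though I could not count all five in it by eye.

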